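# Rehang the slide cabinet's lift-off door

## Task

The lift-off door of the slide cabinet stands in the grey stand. Take it out, hang it back on the cabinet standing well open: feel for the two pintles and lower it gently until both knuckles have dropped over them and sit fully down on their brackets. Then swing the door shut against the frame and let go, never forcing it hard against the cabinet and leaving the other things where they are.

Things in the scene. Friction and masses are not known exactly. Their poses are not given: they have to be found in the camera images.
- cabinet: White slide cabinet, fixed, 160 deep (x) x 170 wide (y) x 190 mm tall; origin at the centre of its underside on the bench, z up. Its open front looks along its own -x, at x = -80 mm. Two upright steel pintles stand in front of the face at its +y side, one above the other on one vertical axis. 25 N between door and cabinet is too much
- bracket_low (a point): Nominal centre of the top of the lower pintle's bracket disc (20 mm across, 6 thick, on a 12 mm wide bar), at cabinet x -100, y +68, z 74 mm. Brackets are adjustable: the true axis of both pins (always vertical) may lie up to 5 mm off in cabinet x and 7 mm in y, differently each time; this reading does not show it: find it by feel, resting the knuckles lightly (a few N) on the pin tops
- bracket_high (a point): The same for the upper pintle, at cabinet z 144 mm (70 mm higher), same offset as the lower. Each pin rises 18.5 mm above its disc, 9 mm thick, its top rim bevelled by 1.2 mm. Bring the door in sideways just above the pin tops, since the lower knuckle must pass below the upper bracket
- stile (a point): Middle of the closing stile's front face, at cabinet x -89, y -74, z 105 mm: an upright frame strip, 22 mm wide, 9 mm proud of the front, which the shut door's free edge touches
- door_center (a point): Centre of the loose door panel (half-way up): white, 10 thick (its x) x 130 wide (y) x 150 mm tall (z), about 0.28 kg. Two steel knuckles (upright tubes, 26 mm outside, 12 mm bore, 16 tall) at its +y side, axis 78 mm from the panel's centre line. The outer face is -x, with a knob 18 mm proud, 20 mm wide, at y -42 mm, half-way up. Grip the bare top edge from above
- door: The whole door; origin at the middle of the panel's underside, axes as the door centre. Hung and shut, its axes are parallel to the cabinet's; opening turns it clockwise seen from above (free edge swings out to the cabinet's -x), freely to beyond 90 degrees. Seated, its underside is 30 mm above the bench, its top edge at 180 mm. It swings freely on the pins and stays where it is left
- knuckle_low (a point): Centre of the bottom end of the lower knuckle's bore: 31 mm below, and +78 mm in y from, the door centre; seated when at the height of the lower bracket disc's top
- knuckle_high (a point): Centre of the bottom end of the upper knuckle's bore: 39 mm above, and +78 mm in y from, the door centre
- door_edge (a point): Middle of the door's free edge (mid thickness, half-way up), 65 mm in -y from the door centre; when shut it is 5 mm in front of the closing stile, at cabinet x = -94 mm
- stand: Grey fixed stand, base 110 x 130 x 12 mm; origin under its centre. The door stands on the base between two walls (90 mm long in y, rising to 50 mm above the bench, 15 mm apart) with its axes parallel to the stand's, the panel's top edge 162 mm above the bench
- slide_box: Bystander, not to be moved: closed white slide box 85x65x32 mm; origin under its centre
- stain_bottle: Bystander, not to be moved: amber bottle 52 mm across, 100 mm tall; origin under its centre
- beaker: Bystander, not to be moved: glass beaker 64 mm across, 85 mm tall; origin under its centre
- dish: Bystander, not to be moved: clear round dish 86 mm across, 16 mm tall; origin under its centre
- tip_box: Bystander, not to be moved: black box with clear cover 100x75x53 mm; origin under its centre
- jar: Bystander, not to be moved: white jar, black cap, 48 mm across, 60 mm tall; origin under its centre
- tube_rack: Bystander, not to be moved: grey rack with ten white tubes, 170x70x67 mm; origin under its centre

How it is judged:
By the outcome, as a careful person would: the job done as asked, in the order asked, and still so for the second after the job is handed in, with the robot touching nothing.
It also fails if it takes over 72 s, if anything falls off the work surface, if the arm or the gripper's body presses on something with over 40 N, if the wrist force passes 120 N, or if a joint passes its speed limit or range.

## Robot

A 6-joint arm with a two-finger parallel gripper is mounted at the origin on the work surface. World frame = base frame: x ahead of the robot, y to its left, z up, the work surface at z = 0. Lengths are in m, angles in rad, forces in N, time in s.
With the tool pointing down it reaches from about 0.375 to 0.9 m from the base axis. Payload 3.1 kg.
Tool frame: the origin (TCP) lies at the very end of the fingers, on their centre line; the grasp point (between the pads) lies 19 mm behind it (hold_point_z is the distance from the TCP to the grasp point, in m); x points along the fingers, y is the direction in which the jaws open and shut, and the axes are right-handed (so a half turn about x gives the same grasp; the last joint's range is limited). The gripper opens to 87 mm and grips with 3 to 60 N. Pads are 19 mm wide; open, the fingers measure 117 mm over their backs; the gripper's body (75 mm by 190 mm) begins 51 mm behind the grasp point.
Start: joints at [-1.488, 0.527, 1.433, -0, 1.181, -0.178], TCP at [0.162, -0.604, 0.223] pointing down, gripper open.
Joint ranges: [-3.08, 3.08], [-0.75, 2.2], [0.22, 2.44], [-1.43, 4.57], [0, 2.65], [-2.85, 2.85]. Speed limits (rad/s): [2.79, 2.79, 3.14, 3.14, 3.14, 3.14].

## Interface

Orientations are given as a unit quaternion [x, y, z, w].
In Python, from rig import * gives the robot as it stands.
- The arm moves only by the tool send_rows, never from a script. Its argument "steps" is a list that holds one entry, the list of rows, each a list of 6 numbers: the shift along the tool's x, y, z in cm, then the turn, a rotation vector about the tool's x, y, z in units of 6 degrees (1.0 is 6 degrees). In form: [[[x, y, z, wx, wy, wz], ...]]. A call has 1 to 8 rows; each row shifts and turns the pose as measured when the row begins, along the tool's axes as they then stand; what a row does not reach is not made up. A row lasts 1/12 s, in which the tool goes at most 41.7 mm and 7.16 degrees, less where a joint would pass 70% of its speed; a pose out of reach is approached as far as the arm can. A call is refused whole if a number of a shift passes 4.17 or a number of a turn 1, either way. A call with a gripper value outside its range is refused whole. "gripper" is the closure, from 0 (fully open) to 1 (shut), set as the call begins (left out, the last holds). The fingers move at their own pace and stop on an object; "force" is the grip in N (left out, the last holds). Time passes only in rows, so rows that do not move let the fingers close. It gives the time, the measured TCP pose, the force and the opening at its end, in the units of the state.
- get_obs(): the state, without advancing time (a new reading comes with each control period).
- camera(name): name is "scene" or "top"; returns (picture, depth): 420x560x3 uint8, red, green, blue; 420x560 float32, m along the optical axis (not along the pixel's ray), 0 where there is no reading.
- camera_params(name): a dict with "intrinsics" (3x3 intrinsics, pixels), "position" and "attitude" of the camera in the world. Camera axes: x right, y down, z forward; pixel columns grow to the right and rows downward; lengths in m; the calibration is good to about 2 mm. A picture is of the moment at which its call begins. camera_params takes no time and is no camera call.
- hand_in(): hands the job in, once; it reports no verdict.
The state is a dict: "time": time; "q": joint angles; "joint_velocities": joint speeds; "joint_torque": joint torques, N m; "position": TCP position; "tool_rot": TCP orientation; "ft_force": force on the tool from outside, world axes, zero at the start; "moment": the same for the moment, N m; "grip_width": finger opening in m.
Only numpy, scipy, OpenCV 4.12 (cv2) and the standard library are available. Lean on these libraries where they do the work, as an engineer would, in place of code of your own. Each camera call takes 0.05 s, during which the arm holds its last target.

## Working session

There is one attempt and no reset: what is moved stays moved. The work goes in short steps, Python scripts to look and compute and a tool call to move; the robot and the scene stay as the last step left them, time stands still between calls to the robot, and variables do not carry over. Pictures are saved under pics/ and viewed, and the job is handed in when it is done.

Besides the shell and the picture viewer there is one more tool, called after "Request:" as name([rows], argument=value, ...), one row to a line, values as JSON. send_rows: Moves the arm, as the interface text tells. Its arguments: {"type":"object","properties":{"steps":{"type":"array"},"gripper":{"type":"number"},"force":{"type":"number"}},"required":["steps"]}

```bash
ls; mkdir -p pics; python3 - <<'E'
from rig import *
import cv2, numpy as np
print(get_obs())
for n in ["scene","top"]:
    im,d=camera(n); print(n,camera_params(n))
    cv2.imwrite(f"pics/{n}0.png",im[:,:,::-1]); np.savez(f"pics/{n}0.npz",im=im,d=d)
E
```

```text
pics
{'time': 0.0, 'q': array([-1.48749009e+00,  5.28461868e-01,  1.43389994e+00, -4.00484190e-05,
        1.18139734e+00, -1.78511203e-01]), 'joint_velocities': array([-5.25368643e-04, -9.64245047e-04, -1.30852401e-03,  1.13080792e-04,
        9.66029240e-05, -1.55292137e-05]), 'joint_torque': array([-8.11930786e-04, -4.40044248e+01, -1.76594871e+01,  6.33489084e-02,
        5.80744981e-02, -1.43511170e-04]), 'position': array([ 0.16172128, -0.60295399,  0.22157503]), 'tool_rot': array([ 0.70107881,  0.0930733 , -0.70103207,  0.09154185]), 'ft_force': array([ 0.65666381, -0.28367721, -0.26231517]), 'moment': array([ 0.05634506, -0.0313896 , -0.02212194]), 'grip_width': 0.08737106387050672}
scene {'intrinsics': array([[545.72267373,   0.        , 272.1801239 ],
       [  0.        , 545.72267373, 218.98062905],
       [  0.        ,   0.        ,   1.        ]]), 'position': array([1.21520022, 0.58244708, 1.06889408]), 'attitude': array([ 0.42313493,  0.83659014, -0.30913963, -0.15970744])}
top {'intrinsics': array([[445.37651076,   0.        , 274.73353096],
       [  0.        , 445.37651076, 213.39158889],
       [  0.        ,   0.        ,   1.        ]]), 'position': array([0.47871624, 0.08990787, 1.22034636]), 'attitude': array([ 0.7082264 , -0.70560694,  0.01771672, -0.01484352])}
```

View pics/scene0.png

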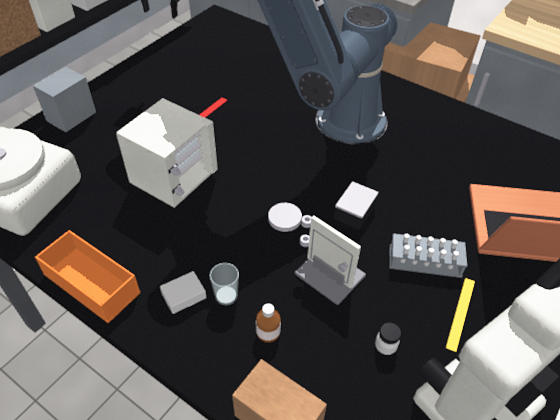

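View pics/top0.png

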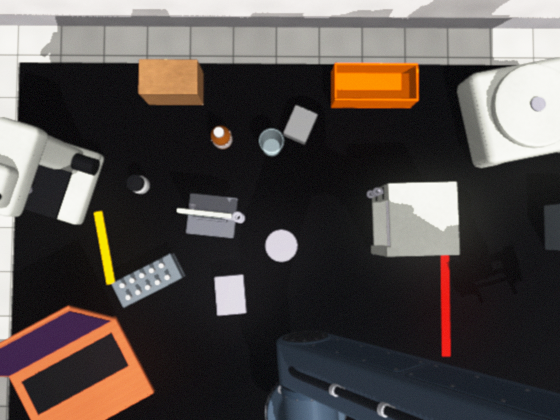

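The top view shows the cabinet at right, px (420,218), with its front to the left (world +y) and the pintles at (375,193). The door is in the stand at (212,213), knuckles to the right at (238,217). It is already turned roughly 90° open relative to the cabinet. Next I'll fit the poses.

```bash
cat > h.py <<'E'
import numpy as np, cv2
from scipy.spatial.transform import Rotation as R
from rig import *
def cloud(n,d,P=None):
    P=camera_params(n);K=P["intrinsics"];v,u=np.mgrid[:d.shape[0],:d.shape[1]]
    p=np.stack([(u-K[0,2])/K[0,0]*d,(v-K[1,2])/K[1,1]*d,d],-1)
    return p@R.from_quat(P["attitude"]).as_matrix().T+P["position"]
def proj(n,X):
    P=camera_params(n);K=P["intrinsics"]
    c=(np.atleast_2d(X)-P["position"])@R.from_quat(P["attitude"]).as_matrix()
    return c[:,:2]/c[:,2:]*K[0,0]+K[:2,2]
def tool():
    o=get_obs();M=R.from_quat(o["tool_rot"]).as_matrix()
    print("t %.2f pos %s"%(o["time"],np.round(o["position"]*1000,1)),"yaw(tool y) %.2f"%np.degrees(np.arctan2(M[1,1],M[0,1])),"F",np.round(o["ft_force"],1),"M",np.round(o["moment"],2),"w %.1f"%(o["grip_width"]*1e3),"q",np.round(o["q"],2))
    return o,M
E
python3 - <<'E'
from h import *
o,M=tool();print(M.round(3))
for n in ["scene","top"]:
    z=np.load(f"pics/{n}0.npz");p=cloud(n,z["d"]).reshape(-1,3)
    # table
    t=p[(abs(p[:,2])<.01)&(p[:,0]>.2)&(p[:,0]<.8)&(abs(p[:,1])<.5)];print(n,"table z",np.median(t[:,2]))
    # cabinet top
    c=p[(abs(p[:,2]-.19)<.006)&(p[:,1]<-.05)&(p[:,0]>.3)&(p[:,0]<.8)]
    print("cab",len(c),c.min(0),c.max(0),np.median(c[:,2]),cv2.minAreaRect((c[:,:2]*1000).astype(np.float32)))
    c=p[(abs(p[:,2]-.162)<.006)&(p[:,1]>0)&(p[:,0]>.3)&(p[:,0]<.8)]
    print("door",len(c),cv2.minAreaRect((c[:,:2]*1000).astype(np.float32)),np.median(c[:,2]))
    c=p[(abs(p[:,2]-.012)<.004)&(p[:,1]>0.1)&(p[:,1]<.35)&(p[:,0]>.35)&(p[:,0]<.6)]
    print("stand",len(c),cv2.minAreaRect((c[:,:2]*1000).astype(np.float32)))
a=cv2.imread("pics/top0.png");b=cv2.imread("pics/scene0.png")
A=cv2.resize(a[170:270,350:470],None,fx=6,fy=6,interpolation=cv2.INTER_CUBIC);cv2.imwrite("pics/a1.png",A)
cv2.imwrite("pics/a2.png",cv2.resize(b[95:205,110:225],None,fx=5,fy=5,interpolation=cv2.INTER_CUBIC))
E
```

```text
t 0.10 pos [ 161.8 -603.   221.7] yaw(tool y) -75.00 F [-1.   0.3  0.5] M [ 0.01 -0.   -0.06] w 86.8 q [-1.49  0.53  1.43  0.    1.18 -0.18]
[[-0.     0.259 -0.966]
 [ 0.002 -0.966 -0.259]
 [-1.    -0.002 -0.   ]]
scene table z 0.0004471094091227368
cab 3114 [ 0.31260256 -1.05865734  0.18402109] [ 0.60411507 -0.16977273  0.19595463] 0.19024217931464044 ((467.794921875, -617.3892822265625), (910.4512329101562, 194.44223022460938), 82.5804214477539)
door 502 ((588.3335571289062, 480.51397705078125), (425.33331298828125, 426.9349365234375), 31.95615005493164) 0.16139848432570453
stand 1151 ((466.28955078125, 218.12445068359375), (242.8396453857422, 229.3302001953125), 81.82655334472656)
top table z -0.0002828041379806523
cab 5069 [ 0.42852845 -0.34190635  0.18400816] [ 0.60127977 -0.17157898  0.19564361] 0.189393287115744 ((515.31396484375, -254.7136993408203), (170.28811645507812, 170.15211486816406), 1.552441120147705)
door 310 ((569.1165771484375, 463.9169921875), (375.25140380859375, 414.532470703125), 32.141090393066406) 0.1615325190160678
stand 1370 ((466.2370300292969, 218.64544677734375), (244.34844970703125, 225.64854431152344), 83.99542999267578)
```

View pics/a1.png

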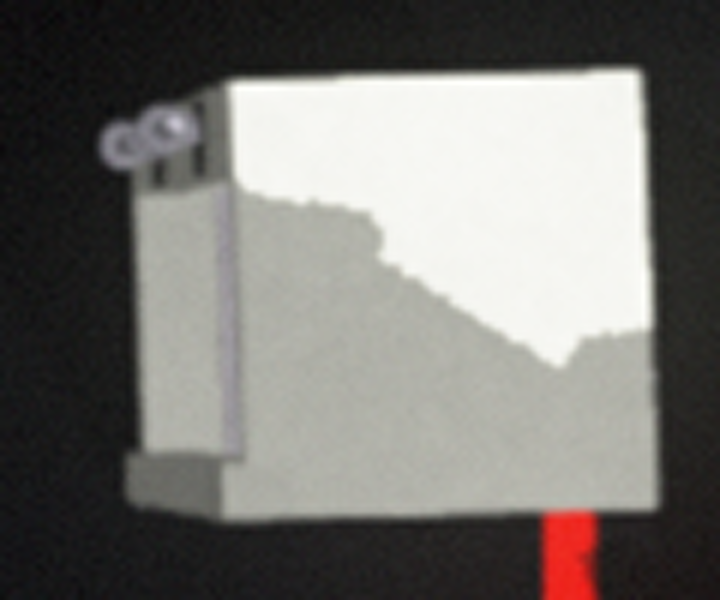

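View pics/a2.png

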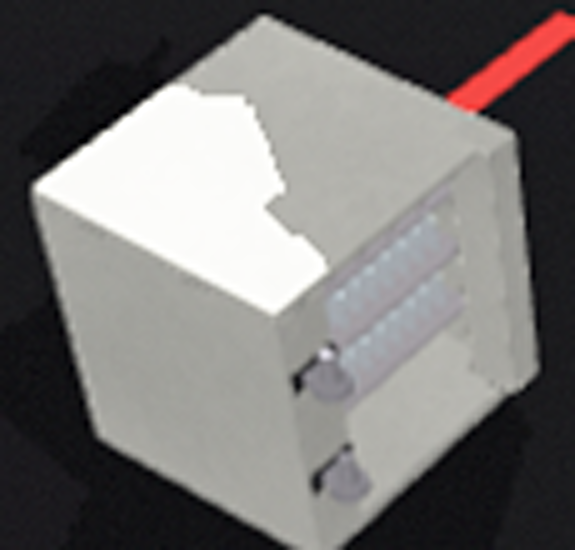

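```bash
cat > fit.py <<'E'
from h import *
def ray(n,uv,z):
    P=camera_params(n);K=P["intrinsics"]
    d=np.c_[(np.atleast_2d(uv)-K[:2,2])/K[0,0],np.ones(len(np.atleast_2d(uv)))]@R.from_quat(P["attitude"]).as_matrix().T
    return P["position"]+d*((z-P["position"][2])/d[:,2])[:,None]
def mask(n,k,z,lo,hi,tol=.005):
    s=np.load(f"pics/{n}{k}.npz");p=cloud(n,s["d"])
    return (abs(p[...,2]-z)<tol)&(p[...,0]>lo[0])&(p[...,0]<hi[0])&(p[...,1]>lo[1])&(p[...,1]<hi[1])
E
python3 - <<'E'
from fit import *
for n in ["scene","top"]:
    for nm,z,lo,hi in [("cab",.19,(.4,-.37),(.63,-.15)),("door",.162,(.4,.12),(.55,.33)),("stand",.012,(.36,.1),(.58,.33))]:
        m=mask(n,0,z,lo,hi).astype(np.uint8)
        if nm!="door": m=cv2.morphologyEx(m,cv2.MORPH_OPEN,np.ones((3,3)))
        v,u=np.nonzero(m); X=ray(n,np.c_[u,v],z)[:,:2]*1000
        r=cv2.minAreaRect(X.astype(np.float32)); 
        q=X-X.mean(0);w,V=np.linalg.eigh(q.T@q);a=V[:,1]
        print(n,nm,len(X),r,"mean",X.mean(0),"pca",np.degrees(np.arctan2(a[1],a[0])),"ext",(q@a).min(),(q@a).max())
# cabinet faces: normals via plane fit
for n in ["scene","top"]:
    s=np.load(f"pics/{n}0.npz");p=cloud(n,s["d"]).reshape(-1,3)
    def pl(c,it=6):
        for _ in range(it):
            m=c.mean(0);U,S,V=np.linalg.svd(c-m);nn=V[2];r=(c-m)@nn;c=c[abs(r)<max(2*r.std(),.0015)]
        return m,nn,len(c),r.std()
    b=p[(p[:,2]>.02)&(p[:,2]<.17)&(p[:,0]>.585)&(p[:,0]<.615)&(p[:,1]<-.185)&(p[:,1]>-.33)]
    if len(b)>50: m,nn,k,sd=pl(b);print(n,"+y side",m*1e3,np.degrees(np.arctan2(nn[1],nn[0])),k,sd)
    b=p[(p[:,2]>.03)&(p[:,2]<.18)&(p[:,0]>.43)&(p[:,0]<.45)&(p[:,1]<-.15)&(p[:,1]>-.175)]
    if len(b)>50: m,nn,k,sd=pl(b);print(n,"stile",m*1e3,np.degrees(np.arctan2(nn[1],nn[0])),k,sd)
    b=p[(p[:,2]>.07)&(p[:,2]<.135)&(p[:,0]>.44)&(p[:,0]<.51)&(p[:,1]<.24)&(p[:,1]>.12)] if 0 else p[(p[:,2]>.06)&(p[:,2]<.155)&(p[:,0]>.4)&(p[:,0]<.52)&(p[:,1]<.32)&(p[:,1]>.12)]
    if len(b)>50: m,nn,k,sd=pl(b);print(n,"door face",m*1e3,np.degrees(np.arctan2(nn[1],nn[0])),nn,k,sd)
E
```

```text
scene cab 2928 ((516.7839965820312, -253.3839111328125), (173.85556030273438, 171.442138671875), 1.5220839977264404) mean [ 518.80965498 -255.51244333] pca 169.03213430707117 ext -98.04450247724222 103.4206522834222
scene door 274 ((532.0630493164062, 254.7100372314453), (129.8277587890625, 15.365257263183594), 83.56782531738281) mean [530.8514947  256.80782873] pca 83.83004575083491 ext -66.84379048199398 62.94391832746341
scene stand 967 ((495.8403625488281, 223.58721923828125), (247.77618408203125, 156.62313842773438), 42.12834548950195) mean [547.66092667 256.4466372 ] pca 82.81679122929246 ext -168.05514636472543 65.4532859349007
top cab 4992 ((515.1193237304688, -253.73703002929688), (169.43154907226562, 168.7178497314453), 1.616294026374817) mean [ 514.63939066 -257.18639969] pca 169.7425269419951 ext -98.50482189489483 99.39578741302712
top door 222 ((528.2913818359375, 255.00372314453125), (127.36527252197266, 10.050077438354492), 84.09626770019531) mean [528.3624153  255.63050159] pca 84.19594962714613 ext -64.30762707622938 63.047897076897264
top stand 1289 ((522.2518310546875, 208.03555297851562), (230.2395782470703, 110.74226379394531), 83.09139251708984) mean [523.33039086 253.77161   ] pca 94.0713266032392 ext -148.67957101957415 74.16179729743904
scene +y side [ 599.59247242 -255.21159717   99.05655785] -178.3523722753008 1359 0.0010318290519295845
scene stile [ 440.46012319 -172.89781867  108.2664557 ] 90.21368461788431 196 0.0011423042562756182
scene door face [514.60918768 173.96314813 105.19874392] -155.56913251357804 [-0.91045994 -0.41359452 -0.00150336] 64 0.002164812335869467
top stile [ 439.89069351 -172.21909924  110.44705893] 90.660478827555 116 0.0004698044968866097
top door face [515.04100495 188.56871031 125.67067781] 172.88535895007723 [-0.99169043  0.12377892  0.03505536] 65 0.0020735661456222037
```

```bash
python3 - <<'E'
from fit import *
c=np.array([515.2,-258.2]);
print(ray("top",[[379,191],[377.5,191.5],[370.3,194.2]],.1625)*1e3)
print("disc",ray("top",[[377.5,191.5]],.144)*1e3,ray("top",[[370.3,194.2]],.074)*1e3)
print("scene pin top",ray("scene",[[175.6,165.4]],.1625)*1e3)
for n,(x0,x1,y0,y1) in {"top":(362,392,180,204),"scene":(164,190,158,202)}.items():
    s=np.load(f"pics/{n}0.npz");p=cloud(n,s["d"])[y0:y1,x0:x1].reshape(-1,3)*1e3
    for zz in (144,74):
        q=p[(abs(p[:,2]-zz)<5)&(p[:,1]>-166)]; print(n,zz,len(q),np.median(q,0) if len(q) else 0,q.min(0),q.max(0))
    q=p[(p[:,2]>152)&(p[:,2]<172)&(p[:,1]>-166)];print("pin hi",q.round(1))
    q=p[(p[:,2]>82)&(p[:,2]<105)&(p[:,1]>-166)];print("pin lo",q.round(1))
    im=s["im"][y0:y1,x0:x1,::-1]
    im=cv2.resize(im,None,fx=16,fy=16,interpolation=cv2.INTER_NEAREST)
    im=cv2.convertScaleAbs(im,alpha=1.0)
    for dx,dy,col in ((580.4,-156.3,(0,0,255)),):
        for z in (162.5,144,92.5,74):
            u=(proj(n,[dx/1e3,dy/1e3,z/1e3])[0]-[x0,y0]+.5)*16
            cv2.drawMarker(im,tuple(u.astype(int)),col,cv2.MARKER_CROSS,10,1)
    cv2.imwrite(f"pics/z_{n}.png",im)
E
```

```text
[[ 581.89221581 -162.84469963  162.5       ]
 [ 580.68106936 -159.2545181   162.5       ]
 [ 574.15218719 -142.02373082  162.5       ]]
disc [[ 582.4642672  -163.61196002  144.        ]] [[ 582.1364103  -161.42725384   74.        ]]
scene pin top [[ 583.69440934 -160.00492083  162.5       ]]
top 144 34 [ 581.36782122 -157.6367551   143.85858145] [ 573.99261874 -164.71723411  140.71148771] [ 591.04136677 -150.94643345  147.66209977]
top 74 28 [ 582.83160403 -157.52160055   73.36337898] [ 574.78241919 -165.79705168   69.3974626 ] [ 593.13339688 -151.11906825   78.131145  ]
pin hi [[ 586.8 -160.9  160.9]
 [ 586.9 -163.3  160.8]
 [ 585.1 -157.7  153.8]
 [ 584.3 -158.1  162.4]
 [ 584.1 -160.   164.6]
 [ 584.4 -163.   161.8]
 [ 582.2 -156.5  159. ]
 [ 582.3 -159.1  158. ]
 [ 582.1 -161.   160.3]
 [ 582.2 -163.6  159.5]
 [ 581.7 -164.8  164.3]
 [ 579.7 -158.6  160.3]
 [ 579.5 -160.4  162.7]
 [ 579.3 -162.4  164.4]]
pin lo [[ 586.3 -159.6   90.7]
 [ 584.3 -158.4   84.4]
 [ 583.7 -159.6   90.3]
 [ 584.  -162.9   87.1]
 [ 581.5 -158.    86.2]
 [ 580.8 -158.6   95. ]
 [ 580.5 -160.5   98. ]
 [ 
[... 394 characters left out ...]
80.8 -165.4  158.5]
 [ 582.2 -160.   162.7]
 [ 580.7 -158.2  162.5]
 [ 588.4 -160.6  163.8]
 [ 583.7 -158.9  161.2]
 [ 581.5 -157.9  160. ]
 [ 585.3 -164.9  155.6]
 [ 587.9 -158.2  161.5]
 [ 584.9 -158.2  159.1]
 [ 581.9 -158.   157. ]
 [ 586.4 -164.3  153.5]
 [ 585.3 -161.9  154. ]
 [ 584.6 -159.2  155.1]
 [ 582.  -158.6  153.5]
 [ 588.4 -159.   154.8]]
pin lo [[ 584.6 -162.9   94.5]
 [ 582.3 -161.9   93.3]
 [ 581.6 -159.    94.4]
 [ 584.5 -163.7   90.4]
 [ 585.8 -158.4   94.7]
 [ 583.2 -157.8   92.9]
 [ 586.5 -162.    89.5]
 [ 585.9 -159.    90.8]
 [ 582.4 -159.3   87.8]
 [ 584.7 -164.8   82.7]
 [ 586.8 -158.6   88.2]
 [ 586.1 -155.7   89.5]
 [ 585.6 -160.7   82.4]
 [ 585.9 -156.5   85.3]]
```

View pics/z_top.png

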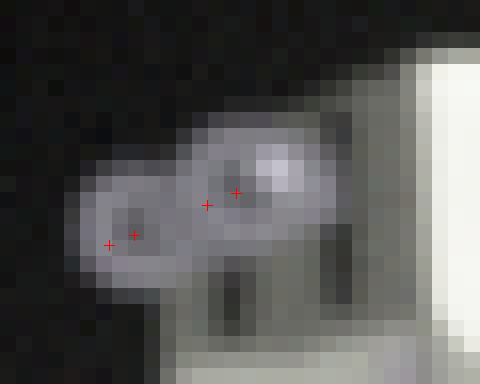

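View pics/z_scene.png

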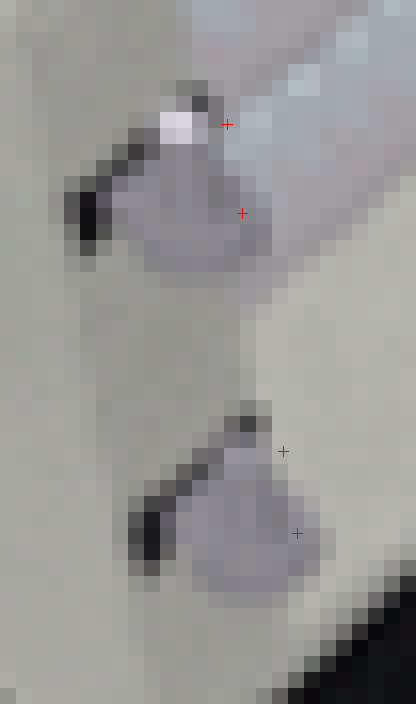

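Estimated pin axis from both cameras is about (583.5, -160.8) mm. Door centre is about (529, 255), yaw about 174°, and cabinet yaw is about -88.4°. I'll write a row planner.

```bash
cat >> h.py <<'E'
def Rdown(yaw):
    y=np.radians(yaw);c,s=np.cos(y),np.sin(y)
    return np.array([[0,c,s],[0,s,-c],[-1,0,0]])
def plan(wps,step=38,ang=5.5,dec=2):
    """wps: list of (x,y,z mm,yaw deg)"""
    o,M=tool();p=o["position"]*1e3;out=[]
    for w in wps:
        t=np.array(w[:3],float);Rt=Rdown(w[3])
        rv=R.from_matrix(M.T@Rt).as_rotvec()
        n=int(max(1,np.ceil(np.linalg.norm(t-p)/step),np.ceil(np.degrees(np.linalg.norm(rv))/ang)))
        for i in range(n):
            d=M.T@(t-p)/n/10; out.append(np.r_[d,np.degrees(rv)/n/6])
            Mi=M@R.from_rotvec(rv*(i+1)/n).as_matrix()
            # use current-tool axes
            cur=M@R.from_rotvec(rv*i/n).as_matrix(); out[-1][:3]=cur.T@(t-p)/n/10
        p=t;M=Rt
    for i in range(0,len(out),8): print("["+",".join("["+",".join(f"{v+0:.{dec}f}".rstrip('0').rstrip('.') if abs(v)>=10**-dec else "0" for v in r)+"]" for r in out[i:i+8])+"]")
E
python3 -c "
from h import *
plan([(250,-480,320,-75),(500,-150,320,-40),(527,235,280,-6)])"
```

```text
t 0.10 pos [ 161.8 -603.   221.7] yaw(tool y) -75.00 F [-1.   0.3  0.5] M [ 0.01 -0.   -0.06] w 86.8 q [-1.49  0.53  1.43  0.    1.18 -0.18]
[[-1.96,-1.92,-2.34,0,0,0],[-1.96,-1.92,-2.34,0,0,0],[-1.96,-1.92,-2.34,0,0,0],[-1.96,-1.92,-2.34,0,0,0],[-1.97,-1.92,-2.34,0,0,0],[0,-2.31,-2.97,-0.53,0,0],[0,-2.14,-3.1,-0.53,0,0],[0,-1.97,-3.21,-0.53,0,0]]
[[0,-1.78,-3.31,-0.53,0,0],[0,-1.6,-3.41,-0.53,0,0],[0,-1.41,-3.49,-0.53,0,0],[0,-1.21,-3.56,-0.53,0,0],[0,-1.01,-3.63,-0.53,0,0],[0,-0.81,-3.68,-0.53,0,0],[0,-0.6,-3.72,-0.53,0,0],[0,-0.4,-3.74,-0.53,0,0]]
[[0.36,-2.06,-2.84,-0.52,0,0],[0.36,-1.91,-2.95,-0.52,0,0],[0.36,-1.74,-3.04,-0.52,0,0],[0.36,-1.58,-3.13,-0.52,0,0],[0.36,-1.41,-3.21,-0.52,0,0],[0.36,-1.23,-3.29,-0.52,0,0],[0.36,-1.05,-3.35,-0.52,0,0],[0.36,-0.87,-3.4,-0.52,0,0]]
[[0.36,-0.69,-3.44,-0.52,0,0],[0.36,-0.5,-3.47,-0.52,0,0],[0.36,-0.31,-3.49,-0.52,0,0]]
```

Request:
send_rows([
  [[-2, -1.9, -2.3, 0, 0, 0], [-2, -1.9, -2.3, 0, 0, 0], [-2, -1.9, -2.3, 0, 0, 0], [-2, -1.9, -2.3, 0, 0, 0], [-2, -1.9, -2.3, 0, 0, 0], [0, -2.3, -3, -0.5, 0, 0], [0, -2.1, -3.1, -0.5, 0, 0], [0, -2, -3.2, -0.5, 0, 0]],
], gripper=0)

```text
time: 0.77
position: [0.3179, -0.3898, 0.3215]
tool_rot: [0.692, 0.147, -0.692, 0.142]
ft_force: [0.8, 0.1, -1.0]
grip_width: 0.087
```

Request:
send_rows([
  [[0, -1.8, -3.3, -0.5, 0, 0], [0, -1.6, -3.4, -0.5, 0, 0], [0, -1.4, -3.5, -0.5, 0, 0], [0, -1.2, -3.6, -0.5, 0, 0], [0, -1, -3.6, -0.5, 0, 0], [0, -0.8, -3.7, -0.5, 0, 0], [0, -0.6, -3.7, -0.5, 0, 0], [0, -0.4, -3.7, -0.5, 0, 0]],
])

```text
time: 1.43
position: [0.5092, -0.1388, 0.322]
tool_rot: [0.645, 0.295, -0.644, 0.288]
ft_force: [-0.1, -1.4, -0.1]
grip_width: 0.0874
```

```bash
python3 -c "
from h import *
plan([(527,235,270,-6)])"
```

```text
t 1.43 pos [ 509.2 -138.8  322. ] yaw(tool y) -41.34 F [-0.1 -1.4 -0.1] M [-0.09 -0.04 -0.  ] w 87.4 q [-0.48  0.29  1.54  0.01  1.32  0.24]
[[0.56,-2.33,-2.92,-0.59,0,0],[0.55,-2.15,-3.06,-0.59,0,0],[0.55,-1.95,-3.19,-0.59,0,0],[0.54,-1.75,-3.3,-0.59,0,0],[0.54,-1.55,-3.4,-0.59,0,0],[0.54,-1.34,-3.49,-0.59,0,0],[0.53,-1.12,-3.57,-0.59,0,0],[0.53,-0.9,-3.63,-0.59,0,0]]
[[0.53,-0.67,-3.68,-0.59,0,0],[0.52,-0.44,-3.72,-0.59,0,0]]
```

Request:
send_rows([
  [[0.5, -2.3, -2.9, -0.6, 0, 0], [0.5, -2.1, -3.1, -0.6, 0, 0], [0.5, -2, -3.2, -0.6, 0, 0], [0.5, -1.8, -3.3, -0.6, 0, 0], [0.5, -1.6, -3.4, -0.6, 0, 0], [0.5, -1.3, -3.5, -0.6, 0, 0], [0.5, -1.1, -3.6, -0.6, 0, 0], [0.5, -0.9, -3.6, -0.6, 0, 0]],
])

```text
time: 2.1
position: [0.5221, 0.1742, 0.2809]
tool_rot: [0.547, 0.452, -0.545, 0.447]
ft_force: [1.3, -0.2, 0.6]
grip_width: 0.0871
```

Request:
send_rows([
  [[0.5, -0.7, -3.7, -0.6, 0, 0], [0.5, -0.4, -3.7, -0.6, 0, 0], [0, 0, 0, 0, 0, 0]],
])

```text
time: 2.35
position: [0.5201, 0.2591, 0.2687]
tool_rot: [0.514, 0.491, -0.512, 0.482]
ft_force: [0.1, -0.1, -0.9]
grip_width: 0.0869
```

```bash
python3 - <<'E'
from fit import *
tool()
im,d=camera("scene");np.savez("pics/scene1.npz",im=im,d=d);cv2.imwrite("pics/scene1.png",im[:,:,::-1])
# refine door top: scene0 narrow tol, panel only
for n in ("scene","top"):
  for tol in (.003,.006):
    m=mask(n,0,.162,(.49,.18),(.56,.33),tol);v,u=np.nonzero(m);X=ray(n,np.c_[u,v],.162)[:,:2]*1e3
    a=np.array([np.cos(np.radians(84)),np.sin(np.radians(84))]);b=np.array([-a[1],a[0]])
    o=np.array([529,255]);q=X-o;s=q@a;t=q@b
    print(n,tol,len(X),"s",s.min(),s.max(),"t pct",np.percentile(t,[2,25,50,75,98]),"slope",np.degrees(np.polyfit(s,t,1)[0]))
E
```

```text
t 2.35 pos [520.1 259.1 268.7] yaw(tool y) -3.06 F [ 0.1 -0.1 -0.9] M [-0.02 -0.1  -0.04] w 86.9 q [0.26 0.42 1.49 0.01 1.24 0.31]
scene 0.003 219 s -64.83930466079362 64.89438387533076 t pct [-7.21637496 -3.6391886  -0.88646997  1.98166104  4.4561842 ] slope -0.47312255528050734
scene 0.006 293 s -64.83930466079362 66.46886078943992 t pct [-9.33365313 -5.1810156  -1.9815611   1.29274463  4.36613932] slope -0.2555589721786043
top 0.003 191 s -63.758373369766645 63.61593496706942 t pct [-4.05062047 -1.69041496  0.61771035  3.03808299  5.35474514] slope 0.10296186623641354
top 0.006 227 s -63.758373369766645 63.61593496706942 t pct [-4.13484621 -1.81910985  0.73044864  3.26301558  5.52925643] slope 0.16438050874590227
```

```bash
python3 -c "
from h import *
plan([(526.6,235.1,215,-6),(526.6,235.1,132,-6)],step=25)"
```

```text
t 2.40 pos [520.1 256.5 268.8] yaw(tool y) -3.18 F [-0.8 -0.2 -0.6] M [-0.08 -0.07 -0.06] w 86.8 q [0.26 0.42 1.49 0.01 1.24 0.31]
[[1.79,0.27,0.71,0.16,-0.02,0.02],[1.79,0.27,0.7,0.16,-0.02,0.02],[1.79,0.28,0.69,0.16,-0.02,0.02],[2.08,0,0,0,0,0],[2.08,0,0,0,0,0],[2.08,0,0,0,0,0],[2.08,0,0,0,0,0]]
```

View pics/scene1.png

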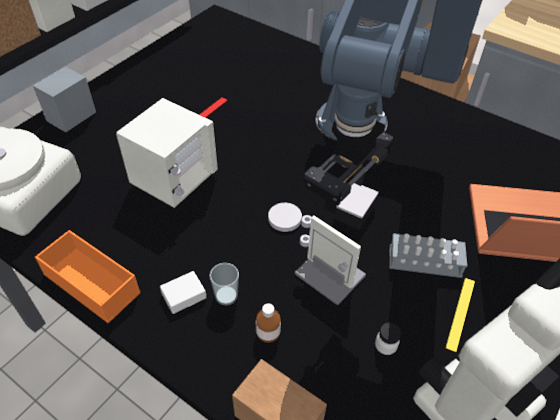

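```bash
python3 -c "
from h import *
o,M=tool();p=o['position']
print(proj('scene',[p,p+M@[0,.043,0],p-M@[0,.043,0],[.529,.255,.162],[.529,.255,.0]]))
im,d=camera('top');cv2.imwrite('pics/top1.png',im[:,:,::-1]);print(proj('top',[p]))"
```

```text
t 2.40 pos [520.1 256.5 268.8] yaw(tool y) -3.18 F [-0.8 -0.2 -0.6] M [-0.08 -0.07 -0.06] w 86.8 q [0.26 0.42 1.49 0.01 1.24 0.31]
[[343.3453708  194.92421867]
 [330.94018967 207.2464076 ]
 [355.27259977 183.07678433]
 [335.4377608  231.05060713]
 [329.07314439 274.3420323 ]]
[[195.02376734 214.23309434]]
```

View pics/top1.png

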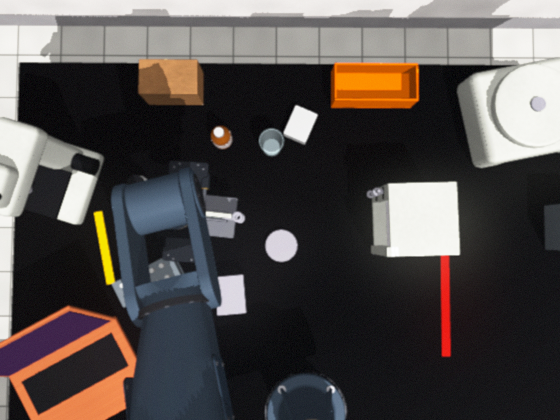

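Tool sits over the door as expected (top px ~(195,214)), and the bystanders are clear. Descending now.

Request:
send_rows([
  [[1.8, 0.27, 0.7, 0.16, 0, 0], [1.8, 0.27, 0.7, 0.16, 0, 0], [1.8, 0.28, 0.7, 0.16, 0, 0], [0, 0, 0, 0, 0, 0]],
])

```text
time: 2.78
position: [0.5282, 0.2287, 0.2149]
tool_rot: [0.528, 0.472, -0.527, 0.469]
ft_force: [-1.1, -0.6, -0.2]
grip_width: 0.0872
```

```bash
python3 -c "
from h import *
plan([(526.6,235.1,132,-6)],step=18)"
```

```text
t 2.78 pos [528.2 228.7 214.9] yaw(tool y) -6.55 F [-1.1 -0.6 -0.2] M [-0.03 -0.07  0.02] w 87.2 q [0.21 0.47 1.57 0.01 1.11 0.32]
[[1.66,-0.04,-0.12,-0.02,0,0],[1.66,-0.04,-0.12,-0.02,0,0],[1.66,-0.04,-0.12,-0.02,0,0],[1.66,-0.04,-0.12,-0.02,0,0],[1.66,-0.04,-0.12,-0.02,0,0]]
```

Request:
send_rows([
  [[1.6, -0.04, -0.12, -0.02, 0, 0], [1.6, -0.04, -0.12, -0.02, 0, 0], [1.6, -0.04, -0.1, -0.02, 0, 0], [1.6, 0, -0.1, 0, 0, 0], [1, 0, 0, 0, 0, 0], [0.4, 0, 0, 0, 0, 0], [0, 0, 0, 0, 0, 0]],
])

```text
time: 3.37
position: [0.5321, 0.2255, 0.1399]
tool_rot: [0.532, 0.469, -0.527, 0.468]
ft_force: [0.4, -0.3, -0.4]
grip_width: 0.0874
```

```bash
python3 -c "
from h import *
plan([(526.6,235.1,132,-6)],step=18)"
```

```text
t 3.37 pos [532.1 225.5 139.9] yaw(tool y) -6.96 F [ 0.4 -0.3 -0.4] M [-0.07 -0.09  0.05] w 87.4 q [0.21 0.57 1.63 0.   0.93 0.32]
[[0.79,-0.67,-0.88,-0.16,-0.05,-0.03]]
```

Request:
send_rows([
  [[0.4, -0.6, -0.9, -0.16, 0, 0], [0.3, 0, 0, 0, 0, 0], [0, 0, 0, 0, 0, 0]],
])

```text
time: 3.62
position: [0.5287, 0.2356, 0.1348]
tool_rot: [0.529, 0.473, -0.522, 0.474]
ft_force: [-0.8, -0.6, 0.5]
grip_width: 0.087
```

```bash
python3 -c "
from h import *
plan([(526.6,235.1,132,-6)],step=18)"
```

```text
t 3.62 pos [528.7 235.6 134.8] yaw(tool y) -6.00 F [-0.8 -0.6  0.5] M [-0.08 -0.09  0.01] w 87.0 q [0.22 0.58 1.64 0.   0.92 0.33]
[[0.27,-0.2,0.07,0,-0.06,-0.07]]
```

Request:
send_rows([
  [[0.2, -0.2, 0, 0, -0.06, -0.07], [0, 0, 0, 0, 0, 0]],
])

```text
time: 3.78
position: [0.5267, 0.2365, 0.1336]
tool_rot: [0.526, 0.473, -0.525, 0.474]
ft_force: [-0.1, -0.6, 0.3]
grip_width: 0.087
```

```bash
python3 -c "
from h import *
plan([(526.6,235.1,132,-6)],step=18)"
```

```text
t 3.78 pos [526.7 236.5 133.6] yaw(tool y) -5.93 F [-0.1 -0.6  0.3] M [ 0.   -0.04  0.01] w 87.0 q [ 0.23  0.58  1.64 -0.    0.92  0.33]
[[0.16,0,0.14,0.01,0,-0.01]]
```

Good. Closing with a firm grip.

Request:
send_rows([
  [[0, 0, 0, 0, 0, 0], [0, 0, 0, 0, 0, 0], [0, 0, 0, 0, 0, 0], [0, 0, 0, 0, 0, 0], [0, 0, 0, 0, 0, 0], [0, 0, 0, 0, 0, 0], [0, 0, 0, 0, 0, 0], [0, 0, 0, 0, 0, 0]],
], gripper=1, force=50)

```text
time: 4.45
position: [0.5275, 0.2369, 0.1347]
tool_rot: [0.526, 0.473, -0.524, 0.474]
ft_force: [0.3, -0.1, 0.1]
grip_width: 0.0417
```

```bash
python3 -c "
from h import *
plan([(526.6,235.1,132,-6)],step=18)"
```

```text
t 4.45 pos [527.5 236.9 134.7] yaw(tool y) -5.90 F [ 0.3 -0.1  0.1] M [-0.03 -0.1   0.  ] w 41.7 q [ 0.23  0.58  1.64 -0.    0.92  0.33]
[[0.27,-0.07,0.18,0.02,0,-0.03]]
```

Request:
send_rows([
  [[0.2, -0.1, 0.1, 0, 0, 0], [0, 0, 0, 0, 0, 0], [0, 0, 0, 0, 0, 0], [0, 0, 0, 0, 0, 0], [0, 0, 0, 0, 0, 0], [0, 0, 0, 0, 0, 0], [0, 0, 0, 0, 0, 0], [0, 0, 0, 0, 0, 0]],
])

```text
time: 5.12
position: [0.526, 0.2357, 0.1323]
tool_rot: [0.526, 0.473, -0.524, 0.474]
ft_force: [-0.1, -0.1, -0.4]
grip_width: 0.0096
```

```bash
python3 -c "
from h import *
o,M=tool()
p=o['position']*1000;plan([(p[0],p[1],245,-6)],step=18)"
```

```text
t 5.12 pos [526.  235.7 132.3] yaw(tool y) -5.91 F [-0.1 -0.1 -0.4] M [-0.05 -0.05  0.01] w 9.6 q [ 0.23  0.58  1.64 -0.    0.92  0.33]
t 5.12 pos [526.  235.7 132.3] yaw(tool y) -5.91 F [-0.1 -0.1 -0.4] M [-0.05 -0.05  0.01] w 9.6 q [ 0.23  0.58  1.64 -0.    0.92  0.33]
[[-1.61,0,0,0,0,0],[-1.61,0,0,0,0,0],[-1.61,0,0,0,0,0],[-1.61,0,0,0,0,0],[-1.61,0,0,0,0,0],[-1.61,0,0,0,0,0],[-1.61,0,0,0,0,0]]
```

Request:
send_rows([
  [[-0.5, 0, 0, 0, 0, 0], [-1, 0, 0, 0, 0, 0], [-1.5, 0, 0, 0, 0, 0], [-1.5, 0, 0, 0, 0, 0], [-1.5, 0, 0, 0, 0, 0], [-1, 0, 0, 0, 0, 0], [-0.5, 0, 0, 0, 0, 0], [0, 0, 0, 0, 0, 0]],
])

```text
time: 5.78
position: [0.5255, 0.2352, 0.2123]
tool_rot: [0.525, 0.473, -0.525, 0.474]
ft_force: [0.3, -1.1, -2.2]
grip_width: 0.0096
```

```bash
python3 -c "
from h import *
o,M=tool()
for n in ['scene','top']:
    im,d=camera(n);np.savez(f'pics/{n}2.npz',im=im,d=d);cv2.imwrite(f'pics/{n}2.png',im[:,:,::-1])
"
```

```text
t 5.78 pos [525.5 235.2 212.3] yaw(tool y) -5.88 F [ 0.3 -1.1 -2.2] M [-0.03 -0.11 -0.02] w 9.6 q [ 0.23  0.47  1.57 -0.    1.1   0.33]
```

View pics/scene2.png

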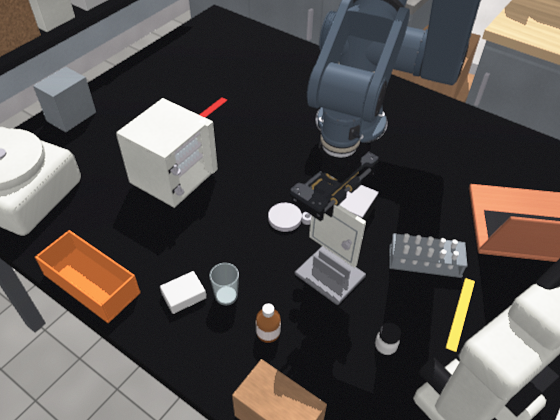

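```bash
python3 - <<'E'
from fit import *
o,M=tool();p=o['position']*1e3;y=np.radians(174)
dy=np.array([-np.sin(y),np.cos(y)])
c0=np.array([528.7,255]);print("orig knuckle",c0+78*dy)
for k in (0,2):
  for n in ("top","scene"):
    s=np.load(f"pics/{n}{k}.npz");P=cloud(n,s["d"]);lift=0 if k==0 else 80
    c=np.array([*(c0+78*dy),142+lift])
    q=P.reshape(-1,3)*1e3; m=(np.hypot(q[:,0]-c[0],q[:,1]-c[1])<22)&(abs(q[:,2]-c[2])<4); q=q[m]
    t=(q[:,:2]-c[:2]); q=q[t@dy>-12]
    print(k,n,len(q),"mean",q.mean(0).round(1),"min",q.min(0).round(1),"max",q.max(0).round(1),"pred",c.round(1))
u=proj("top",[[c[0]/1e3,c[1]/1e3,.222]])[0];print(u)
a=cv2.imread("pics/top0.png");A=cv2.resize(a[200:230,215:255],None,fx=14,fy=14,interpolation=cv2.INTER_NEAREST)
for z in(.142,.056): 
    u=(proj("top",[[c[0]/1e3,c[1]/1e3,z]])[0]-[215,200]+.5)*14;cv2.drawMarker(A,tuple(u.astype(int)),(0,0,255),0,12,1)
b=cv2.imread("pics/top2.png");B=cv2.resize(b[195:235,195:255],None,fx=10,fy=10,interpolation=cv2.INTER_NEAREST)
u=(proj("top",[[c[0]/1e3,c[1]/1e3,.222]])[0]-[195,195]+.5)*10;cv2.drawMarker(B,tuple(u.astype(int)),(0,0,255),0,12,1)
cv2.imwrite("pics/kA.png",A);cv2.imwrite("pics/kB.png",B)
E
```

```text
t 5.88 pos [524.8 235.  211. ] yaw(tool y) -5.89 F [ 0.5 -0.1 -2.6] M [-0.07 -0.13  0.02] w 9.5 q [ 0.23  0.47  1.57 -0.    1.1   0.33]
orig knuckle [520.54677987 177.42729216]
0 top 63 mean [520.5 177.6 141.6] min [509.5 165.  138. ] max [531.6 189.4 145.9] pred [520.5 177.4 142. ]
0 scene 61 mean [523.2 176.2 141.7] min [509.4 164.7 138.4] max [533.9 187.  145.7] pred [520.5 177.4 142. ]
2 top 79 mean [519.2 177.4 221.3] min [507.3 166.  218.1] max [532.2 188.8 224.9] pred [520.5 177.4 222. ]<stdin>:11: RuntimeWarning: Mean of empty slice.
  ret = um.true_divide(
Traceback (most recent call last):
ValueError: zero-size array to reduction operation minimum which has no identity
```

```bash
python3 -c "
from h import *
plan([(583.3,-50,190,0)],step=25)"
```

```text
t 5.88 pos [524.8 235.  211. ] yaw(tool y) -5.89 F [ 0.5 -0.1 -2.6] M [-0.07 -0.13  0.02] w 9.5 q [ 0.23  0.47  1.57 -0.    1.1   0.33]
[[0.18,0.73,2.31,-0.08,0,0],[0.18,0.71,2.32,-0.08,0,0],[0.18,0.69,2.32,-0.08,0,0],[0.18,0.67,2.33,-0.08,0,0],[0.18,0.65,2.34,-0.08,0,0],[0.18,0.63,2.34,-0.08,0,0],[0.18,0.61,2.35,-0.08,0,0],[0.18,0.59,2.35,-0.08,0,0]]
[[0.18,0.57,2.36,-0.08,0,0],[0.18,0.55,2.36,-0.08,0,0],[0.18,0.53,2.37,-0.08,0,0],[0.18,0.51,2.37,-0.08,0,0]]
```

Request:
send_rows([
  [[0, 0.3, 1, 0, 0, 0], [0.1, 0.7, 2, -0.08, 0, 0], [0.2, 0.7, 2.3, -0.08, 0, 0], [0.2, 0.7, 2.3, -0.08, 0, 0], [0.2, 0.6, 2.3, -0.08, 0, 0], [0.2, 0.6, 2.3, -0.08, 0, 0], [0.2, 0.6, 2.3, -0.08, 0, 0], [0.2, 0.6, 2.3, -0.08, 0, 0]],
])

```text
time: 6.55
position: [0.5553, 0.057, 0.1908]
tool_rot: [-0.503, -0.495, 0.512, -0.489]
ft_force: [-0.3, -0.5, -2.2]
grip_width: 0.0097
```

Request:
send_rows([
  [[0.2, 0.6, 2.3, -0.08, 0, 0], [0.2, 0.5, 2.3, -0.08, 0, 0], [0.2, 0.5, 2.3, -0.08, 0, 0], [0.1, 0.4, 1.5, -0.08, 0, 0], [0, 0.2, 0.7, 0, 0, 0], [0, 0, 0, 0, 0, 0]],
])

```text
time: 7.05
position: [0.5726, -0.0486, 0.1768]
tool_rot: [-0.493, -0.505, 0.509, -0.493]
ft_force: [-0.5, 0.3, -3.2]
grip_width: 0.0098
```

```bash
python3 -c "
from h import *
plan([(583.3,-60,180,0)],step=25)"
```

```text
t 7.05 pos [572.6 -48.6 176.8] yaw(tool y) -0.21 F [-0.5  0.3 -3.2] M [-0.03 -0.1   0.  ] w 9.8 q [-0.27  0.53  1.59 -0.01  1.05 -0.26]
[[-0.34,1.06,1.14,-0.04,0.04,0.25]]
```

Request:
send_rows([
  [[-0.4, 0.6, 0, 0, 0.04, 0.25], [0, 0.5, 0.2, 0, 0, 0], [0, 0, 0, 0, 0, 0]],
])

```text
time: 7.3
position: [0.583, -0.0497, 0.1797]
tool_rot: [0.501, 0.5, -0.501, 0.498]
ft_force: [-0.2, -0.3, -1.9]
grip_width: 0.0096
```

```bash
python3 - <<'E'
from fit import *
plan([(583.3,-60,180,0)],step=25)
for n in ['scene','top']:
    im,d=camera(n);np.savez(f'pics/{n}3.npz',im=im,d=d);cv2.imwrite(f'pics/{n}3.png',im[:,:,::-1])
E
```

```text
t 7.30 pos [583.  -49.7 179.7] yaw(tool y) -0.26 F [-0.2 -0.3 -1.9] M [-0.08 -0.13 -0.03] w 9.6 q [-0.28  0.53  1.58  0.    1.04 -0.27]
[[-0.03,0.03,1.03,-0.04,-0.02,0.01]]
```

View pics/scene3.png

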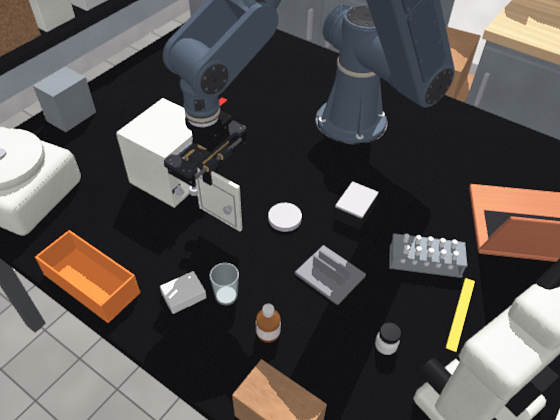

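View pics/top3.png

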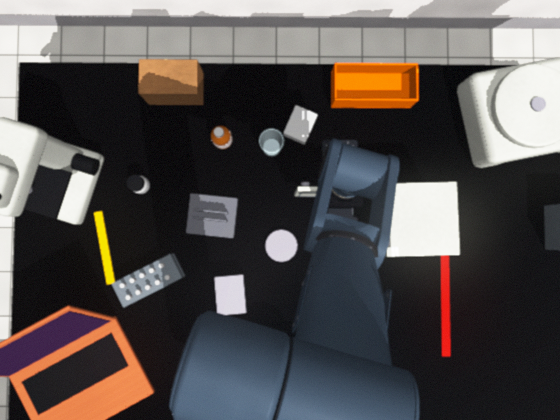

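```bash
python3 - <<'E'
from fit import *
p=np.array([583.,-49.7,179.7]);f=np.radians(-.26)
tz=np.array([np.sin(f),-np.cos(f)]);ty=np.array([np.cos(f),np.sin(f)])
def pt(s,t,h): # s: along door +y rel. panel center, t along tool y, h rel. TCP
    return np.r_[p[:2]+tz*(s-19.2)+ty*t,p[2]+h]/1e3
b=cv2.imread("pics/scene3.png");x0,y0,x1,y1=160,150,260,245;k=6
B=cv2.resize(b[y0:y1,x0:x1],None,fx=k,fy=k,interpolation=cv2.INTER_CUBIC)
def L(a,c,col):
    u=(proj("scene",[a,c])-[x0,y0]+.5)*k;cv2.line(B,tuple(map(int,u[0])),tuple(map(int,u[1])),col,1)
t=5
for a,c in [((-65,29.7),(-65,-120.3)),((65,29.7),(65,-120.3)),((-65,29.7),(65,29.7)),((-65,-120.3),(65,-120.3))]:
    L(pt(a[0],t,a[1]),pt(c[0],t,c[1]),(0,0,255))
for h in (-76.3,-6.3):
  L(pt(78,0,h),pt(78,0,h+16),(0,255,0))
cv2.imwrite("pics/ov3.png",B)
E
```

```text
(no output)
```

View pics/ov3.png

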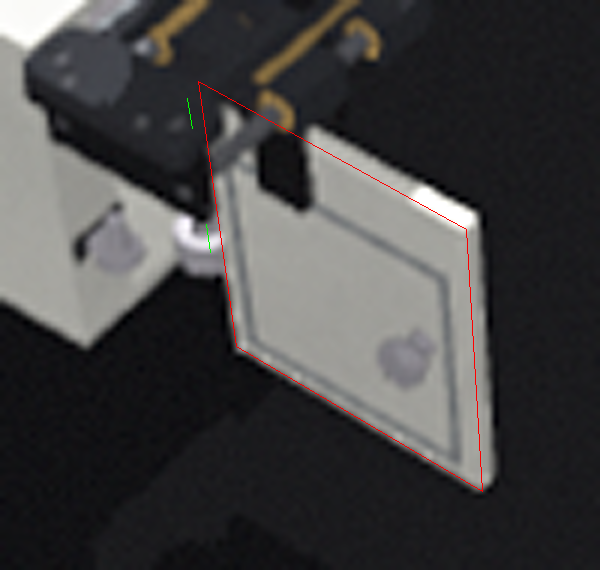

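Overlay matches the panel edges (free edge at about (475,215)-(485,490) in the crop), so the door hangs upright in the grip. Now moving in sideways above the pins.

Request:
send_rows([
  [[0, 0, 1.5, 0, 0, 0], [0, 0, 1.5, 0, 0, 0], [0, 0, 1, 0, 0, 0], [0, 0, 0.4, 0, 0, 0], [0, 0, 0, 0, 0, 0]],
])

```text
time: 7.82
position: [0.5815, -0.0933, 0.1801]
tool_rot: [0.499, 0.502, -0.5, 0.499]
ft_force: [0.6, -0.8, -1.3]
grip_width: 0.0097
```

```bash
python3 -c "
from h import *
plan([(583.3,-102.4,174,0)],step=25)"
```

```text
t 7.82 pos [581.5 -93.3 180.1] yaw(tool y) 0.15 F [ 0.6 -0.8 -1.3] M [-0.06 -0.14  0.01] w 9.7 q [-0.35  0.53  1.57  0.    1.05 -0.35]
[[0.6,0.18,0.91,0.03,-0.02,0.03]]
```

Request:
send_rows([
  [[0.2, 0.2, 0.8, 0, 0, 0], [0.3, 0, 0.1, 0, 0, 0], [0, 0, 0, 0, 0, 0]],
])

```text
time: 8.07
position: [0.5836, -0.1031, 0.1748]
tool_rot: [0.499, 0.502, -0.5, 0.499]
ft_force: [-0.7, 0.8, -2.4]
grip_width: 0.0091
```

```bash
python3 -c "
from h import *
plan([(583.3,-102.4,172,0)],step=25)"
```

```text
t 8.07 pos [ 583.6 -103.1  174.8] yaw(tool y) 0.12 F [-0.7  0.8 -2.4] M [-0.03 -0.05 -0.02] w 9.1 q [-0.36  0.54  1.56  0.    1.04 -0.37]
[[0.28,-0.03,-0.06,0.02,-0.03,0.03]]
```

Request:
send_rows([
  [[0.2, 0, 0, 0, 0, 0], [0.2, 0, 0, 0, 0, 0], [0, 0, 0, 0, 0, 0]],
])

```text
time: 8.32
position: [0.5833, -0.1024, 0.1698]
tool_rot: [0.499, 0.503, -0.5, 0.499]
ft_force: [-0.4, -0.3, -2.3]
grip_width: 0.0097
```

Request:
send_rows([
  [[0.12, 0, 0, 0, 0, 0], [0.12, 0, 0, 0, 0, 0]],
])

```text
time: 8.48
position: [0.5833, -0.1018, 0.1672]
tool_rot: [0.499, 0.503, -0.499, 0.499]
ft_force: [-0.4, 0.0, -2.6]
grip_width: 0.0092
```

```bash
python3 -c "
from h import *
plan([(583.3,-102.4,168,0)],step=25)"
```

```text
t 8.48 pos [ 583.3 -101.8  167.2] yaw(tool y) 0.18 F [-0.4  0.  -2.6] M [ 0.01 -0.04 -0.  ] w 9.2 q [-0.36  0.55  1.57  0.    1.03 -0.37]
[[-0.08,0,0.06,0.03,-0.04,0.04]]
```

Request:
send_rows([
  [[0.1, 0, 0, 0, -0.03, 0.03], [0.1, 0, 0, 0, 0, 0]],
])

```text
time: 8.65
position: [0.5832, -0.1014, 0.1649]
tool_rot: [0.499, 0.501, -0.499, 0.501]
ft_force: [-0.3, -0.1, -3.0]
grip_width: 0.0094
```

Request:
send_rows([
  [[0.1, 0, 0, 0, 0, 0], [0.1, 0, 0, 0, 0, 0]],
])

```text
time: 8.82
position: [0.5832, -0.1012, 0.1628]
tool_rot: [0.499, 0.501, -0.499, 0.501]
ft_force: [-0.8, -0.2, -2.2]
grip_width: 0.0094
```

```bash
python3 -c "
from h import *
plan([(583.3,-102.4,163,0)],step=25)"
```

```text
t 8.82 pos [ 583.2 -101.2  162.8] yaw(tool y) 0.24 F [-0.8 -0.2 -2.2] M [-0.06 -0.1  -0.05] w 9.4 q [-0.36  0.56  1.57 -0.    1.01 -0.36]
[[-0.02,0,0.12,0.04,0,0]]
```

Already about 6 mm below the pin-top contact height with no force, so both knuckles must be over the pins. Continuing gently.

Request:
send_rows([
  [[0.15, 0, 0, 0, 0, 0], [0.15, 0, 0, 0, 0, 0], [0.15, 0, 0, 0, 0, 0]],
])

```text
time: 9.07
position: [0.5834, -0.1013, 0.1581]
tool_rot: [0.499, 0.501, -0.499, 0.501]
ft_force: [0.1, -0.1, -2.8]
grip_width: 0.0096
```

Request:
send_rows([
  [[0.15, 0, 0, 0, 0, 0], [0.15, 0, 0, 0, 0, 0]],
])

```text
time: 9.23
position: [0.5834, -0.1013, 0.1548]
tool_rot: [0.499, 0.501, -0.499, 0.501]
ft_force: [-0.6, -0.6, -2.5]
grip_width: 0.0098
```

```bash
python3 -c "
from h import *
plan([(583.3,-102.4,150,0)],step=25)"
```

```text
t 9.23 pos [ 583.4 -101.3  154.8] yaw(tool y) 0.23 F [-0.6 -0.6 -2.5] M [-0.05 -0.1   0.02] w 9.8 q [-0.36  0.57  1.58 -0.    0.99 -0.36]
[[0.48,0,0.11,0.04,0,0]]
```

Request:
send_rows([
  [[0.1, 0, 0, 0, 0, 0], [0.1, 0, 0, 0, 0, 0]],
])

```text
time: 9.4
position: [0.5833, -0.1013, 0.1524]
tool_rot: [0.499, 0.501, -0.499, 0.501]
ft_force: [-0.0, -0.3, -2.7]
grip_width: 0.0097
```

Request:
send_rows([
  [[0.08, 0, 0, 0, 0, 0], [0.08, 0, 0, 0, 0, 0]],
])

```text
time: 9.57
position: [0.5833, -0.1014, 0.1505]
tool_rot: [0.499, 0.501, -0.499, 0.501]
ft_force: [-0.2, 0.5, -2.7]
grip_width: 0.0097
```

Request:
send_rows([
  [[0.06, 0, 0, 0, 0, 0]],
])

```text
time: 9.65
position: [0.5834, -0.1013, 0.15]
tool_rot: [0.499, 0.501, -0.499, 0.501]
ft_force: [-0.5, 1.7, 3.3]
grip_width: 0.0095
```

```bash
python3 -c "
from h import *
plan([(583.3,-102.4,150,0)],step=25)"
```

```text
t 9.65 pos [ 583.4 -101.3  150. ] yaw(tool y) 0.22 F [-0.5  1.7  3.3] M [-0.02  0.1  -0.02] w 9.5 q [-0.36  0.57  1.59  0.    0.98 -0.36]
[[0,0,0.11,0.04,0,0]]
```

Contact came at TCP z = 150.0, where the seated height of 150.3 predicted it, so the door is on its brackets. Releasing.

Request:
send_rows([
  [[0, 0, 0, 0, 0, 0], [0, 0, 0, 0, 0, 0], [0, 0, 0, 0, 0, 0], [0, 0, 0, 0, 0, 0], [0, 0, 0, 0, 0, 0]],
], gripper=0.5)

```text
time: 10.07
position: [0.5849, -0.1018, 0.1517]
tool_rot: [0.5, 0.5, -0.498, 0.502]
ft_force: [-0.3, -0.0, 0.1]
grip_width: 0.0351
```

```bash
python3 -c "
from h import *
tool()"
```

```text
t 10.07 pos [ 584.9 -101.8  151.7] yaw(tool y) 0.22 F [-0.3 -0.   0.1] M [-0.06 -0.12  0.  ] w 35.1 q [-0.36  0.57  1.58  0.    0.98 -0.36]
```

Request:
send_rows([
  [[-0.5, 0, 0, 0, 0, 0], [-1.5, 0, 0, 0, 0, 0], [-1.5, 0, 0, 0, 0, 0], [-1.5, 0, 0, 0, 0, 0], [-1, 0, 0, 0, 0, 0], [-0.5, 0, 0, 0, 0, 0], [0, 0, 0, 0, 0, 0]],
])

```text
time: 10.65
position: [0.5844, -0.1018, 0.2206]
tool_rot: [0.5, 0.5, -0.499, 0.502]
ft_force: [-0.5, 0.2, -0.4]
grip_width: 0.0434
```

```bash
python3 - <<'E'
from fit import *
pin=np.array([583.3,-160]); 
plan([(645,-45,225,0),(645,-45,145,0)],step=20)
for n in ['scene']:
    im,d=camera(n);np.savez(f'pics/{n}4.npz',im=im,d=d);cv2.imwrite(f'pics/{n}4.png',im[:,:,::-1])
E
```

```text
t 10.65 pos [ 584.4 -101.8  220.6] yaw(tool y) 0.21 F [-0.5  0.2 -0.4] M [-0.02 -0.11  0.05] w 43.4 q [-0.36  0.49  1.52  0.    1.13 -0.36]
[[-0.09,1.22,-1.13,0,0,0],[-0.09,1.22,-1.13,0,0,0],[-0.09,1.21,-1.13,0,0,0],[-0.09,1.21,-1.13,0,0,0],[-0.09,1.21,-1.13,0,0,0],[2,0,0,0,0,0],[2,0,0,0,0,0],[2,0,0,0,0,0]]
[[2,0,0,0,0,0]]
```

View pics/scene4.png

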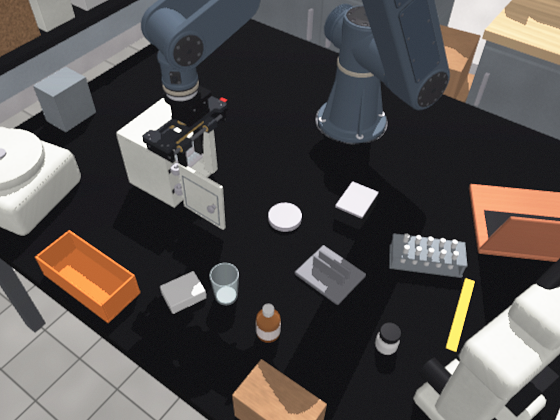

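Picture shows the door hanging on the cabinet, upright and well open, at px (200,195), with the gripper clear above it. I'll move around to its outer face with the fingers closed.

Request:
send_rows([
  [[0, 1.2, -1.1, 0, 0, 0], [0, 1.2, -1.1, 0, 0, 0], [0, 1.2, -1.1, 0, 0, 0], [0, 1.2, -1.1, 0, 0, 0], [0, 0.4, -0.6, 0, 0, 0], [0, 0, 0, 0, 0, 0], [0, 0, 0, 0, 0, 0]],
], gripper=1, force=20)

```text
time: 11.28
position: [0.6361, -0.0476, 0.2146]
tool_rot: [0.498, 0.503, -0.501, 0.498]
ft_force: [0.4, -0.4, 0.0]
grip_width: 0.0054
```

```bash
python3 - <<'E'
from fit import *
plan([(640,-47,220,0),(640,-47,146,0)],step=20)
im,d=camera("scene");cv2.imwrite(f'pics/scene5.png',cv2.resize(im[80:260,100:300,::-1],None,fx=3,fy=3))
E
```

```text
t 11.28 pos [636.1 -47.6 214.6] yaw(tool y) 0.21 F [ 0.4 -0.4  0. ] M [-0.03 -0.06 -0.04] w 5.4 q [-0.25  0.56  1.4  -0.    1.19 -0.25]
[[-0.54,0.38,-0.06,0.03,-0.02,0.08],[1.85,0,0,0,0,0],[1.85,0,0,0,0,0],[1.85,0,0,0,0,0],[1.85,0,0,0,0,0]]
```

View pics/scene5.png

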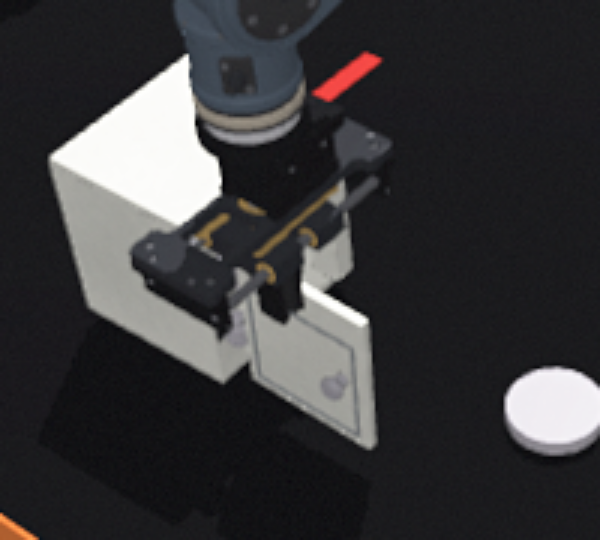

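Request:
send_rows([
  [[1, 0.3, 0, 0, 0, 0.08], [1.7, 0, 0, 0, 0, 0], [1.7, 0, 0, 0, 0, 0], [1.5, 0, 0, 0, 0, 0], [0.6, 0, 0, 0, 0, 0], [0, 0, 0, 0, 0, 0]],
])

```text
time: 11.83
position: [0.6362, -0.0508, 0.1479]
tool_rot: [0.5, 0.5, -0.5, 0.5]
ft_force: [0.3, -0.2, 0.6]
grip_width: 0.0003
```

```bash
python3 - <<'E'
from fit import *
pin=np.array([583.3,-160]);r=115
o,M=tool()
for al in range(0,95,10):
    a=np.radians(al);e=np.array([-np.sin(a),np.cos(a)]);n=np.array([np.cos(a),np.sin(a)])
    h=15*np.cos(a)+10*np.sin(a); print(al,(pin+r*e+(5+h)*n).round(1))
E
```

```text
t 11.83 pos [636.2 -50.8 147.9] yaw(tool y) 0.03 F [ 0.3 -0.2  0.6] M [-0.04 -0.09  0.03] w 0.3 q [-0.25  0.63  1.47  0.    1.05 -0.26]
0 [603.3 -45. ]
10 [584.5 -43. ]
20 [565.1 -44.2]
30 [545.7 -48.9]
40 [526.9 -57.2]
50 [509.5 -69. ]
60 [494.3 -84.2]
70 [ 481.9 -102.3]
80 [ 473.1 -122.8]
90 [ 468.3 -145. ]
```

Request:
send_rows([
  [[0, -0.9, -0.1, 0, 0, 0], [0, -0.9, -0.1, 0, 0, 0], [0, -0.7, -0.1, 0, 0, 0], [0, -0.6, -0.1, 0, 0, 0], [0, -0.6, 0, 0, 0, 0], [0, -0.6, 0, 0, 0, 0], [0, -0.6, 0, 0, 0, 0], [0, -0.6, 0, 0, 0, 0]],
])

```text
time: 12.5
position: [0.5792, -0.0487, 0.1516]
tool_rot: [0.501, 0.498, -0.499, 0.502]
ft_force: [0.4, 0.6, 0.6]
grip_width: 0.0008
```

Request:
send_rows([
  [[0, -0.6, 0, 0, 0, 0], [0, -0.6, 0, 0, 0, 0], [0, -0.6, 0.1, 0, 0, 0], [0, -0.6, 0.1, 0, 0, 0]],
])

```text
time: 12.83
position: [0.5531, -0.0507, 0.152]
tool_rot: [0.501, 0.497, -0.499, 0.502]
ft_force: [0.2, -0.3, 0.4]
grip_width: 0.0007
```

```bash
python3 - <<'E'
from fit import *
tool()
im,d=camera("scene");cv2.imwrite(f'pics/scene6.png',cv2.resize(im[80:260,100:300,::-1],None,fx=3,fy=3))
E
```

```text
t 12.83 pos [553.1 -50.7 152. ] yaw(tool y) -0.04 F [ 0.2 -0.3  0.4] M [-0.02 -0.12 -0.02] w 0.7 q [-0.29  0.53  1.68 -0.    0.92 -0.29]
```

View pics/scene6.png

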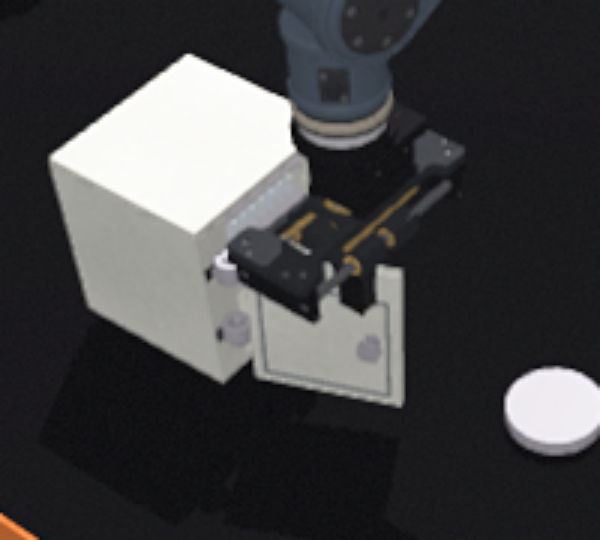

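Door swings freely, now roughly 30° in from 90°, and the knuckles stay seated at px (235,265) and (235,325). Continuing along the arc.

Request:
send_rows([
  [[0, -0.7, 0.2, 0, 0, 0], [0, -0.7, 0.3, 0, 0, 0], [0, -0.6, 0.3, 0, 0, 0], [0, -0.6, 0.3, 0, 0, 0], [0, -0.6, 0.4, 0, 0, 0], [0, -0.5, 0.4, 0, 0, 0], [0, -0.5, 0.5, 0, 0, 0], [0, -0.5, 0.5, 0, 0, 0]],
])

```text
time: 13.55
position: [0.5, -0.0821, 0.1516]
tool_rot: [0.501, 0.498, -0.499, 0.502]
ft_force: [0.1, -0.2, 0.5]
grip_width: 0.0005
```

```bash
python3 - <<'E'
from fit import *
plan([(482,-104,150,0)],step=7)
E
```

```text
t 13.55 pos [500.  -82.1 151.6] yaw(tool y) -0.02 F [ 0.1 -0.2  0.5] M [-0.   -0.17  0.02] w 0.5 q [-0.38  0.47  1.8   0.    0.86 -0.38]
[[0.03,-0.36,0.44,0,0,-0.01],[0.03,-0.36,0.44,0,0,-0.01],[0.03,-0.36,0.44,0,0,-0.01],[0.03,-0.36,0.44,0,0,-0.01],[0.03,-0.36,0.44,0,0,-0.01]]
```

Request:
send_rows([
  [[0, -0.4, 0.4, 0, 0, 0], [0, -0.4, 0.4, 0, 0, 0], [0, -0.3, 0.4, 0, 0, 0], [0, -0.3, 0.4, 0, 0, 0], [0, -0.2, 0.4, 0, 0, 0]],
])

```text
time: 13.97
position: [0.4817, -0.1049, 0.1516]
tool_rot: [0.501, 0.498, -0.499, 0.502]
ft_force: [0.6, -0.5, -0.5]
grip_width: 0.0006
```

```bash
python3 - <<'E'
from fit import *
tool()
im,d=camera("scene");cv2.imwrite(f'pics/scene7.png',cv2.resize(im[80:260,100:300,::-1],None,fx=3,fy=3))
E
```

```text
t 13.97 pos [ 481.7 -104.9  151.6] yaw(tool y) -0.09 F [ 0.6 -0.5 -0.5] M [ 0.   -0.11  0.  ] w 0.6 q [-0.44  0.46  1.84  0.    0.84 -0.44]
```

View pics/scene7.png

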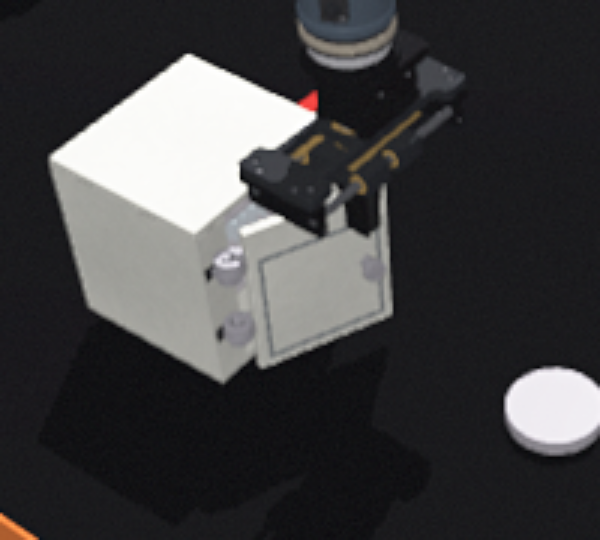

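Request:
send_rows([
  [[0, -0.15, 0.4, 0, 0, 0], [0, -0.15, 0.4, 0, 0, 0], [0, -0.1, 0.35, 0, 0, 0], [0, -0.1, 0.35, 0, 0, 0], [0, -0.1, 0.3, 0, 0, 0], [0, -0.1, 0.3, 0, 0, 0]],
])

```text
time: 14.52
position: [0.4743, -0.1284, 0.1515]
tool_rot: [0.501, 0.497, -0.499, 0.502]
ft_force: [1.2, -0.9, -0.2]
grip_width: 0.0003
```

Request:
send_rows([
  [[0, 0, 0.2, 0, 0, 0], [0, 0, 0.2, 0, 0, 0], [0, 0, 0.15, 0, 0, 0]],
])

```text
time: 14.77
position: [0.4739, -0.1348, 0.1515]
tool_rot: [0.501, 0.498, -0.5, 0.501]
ft_force: [0.3, -0.4, 0.2]
grip_width: 0.0002
```

```bash
python3 - <<'E'
from fit import *
tool()
im,d=camera("scene");cv2.imwrite(f'pics/scene8.png',cv2.resize(im[80:260,100:300,::-1],None,fx=3,fy=3))
E
```

```text
t 14.77 pos [ 473.9 -134.8  151.5] yaw(tool y) -0.11 F [ 0.3 -0.4  0.2] M [ 0.03 -0.01  0.03] w 0.2 q [-0.5   0.46  1.84  0.    0.84 -0.5 ]
```

View pics/scene8.png

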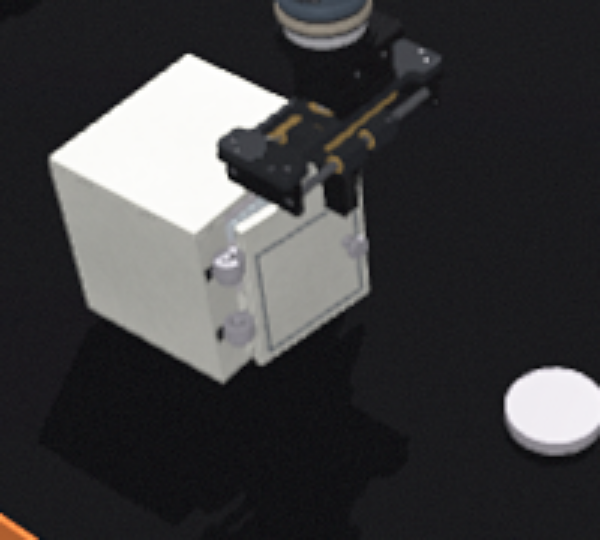

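Request:
send_rows([
  [[0, 0, 0.15, 0, 0, 0], [0, 0, 0.15, 0, 0, 0], [0, 0, 0.15, 0, 0, 0]],
])

```text
time: 15.07
position: [0.4739, -0.1395, 0.1514]
tool_rot: [0.501, 0.498, -0.5, 0.501]
ft_force: [-1.5, 0.2, 0.1]
grip_width: 0.0006
```

Request:
send_rows([
  [[0, 0, 0.12, 0, 0, 0], [0, 0, 0.12, 0, 0, 0]],
])

```text
time: 15.23
position: [0.4739, -0.142, 0.1514]
tool_rot: [0.501, 0.498, -0.5, 0.501]
ft_force: [0.6, 1.5, 0.3]
grip_width: 0.0001
```

Request:
send_rows([
  [[0, 0, 0.1, 0, 0, 0], [0, 0, 0.1, 0, 0, 0]],
])

```text
time: 15.4
position: [0.4739, -0.1442, 0.1514]
tool_rot: [0.501, 0.498, -0.5, 0.501]
ft_force: [-0.3, 0.4, 0.3]
grip_width: 0.0002
```

Request:
send_rows([
  [[0, 0, 0.08, 0, 0, 0], [0, 0, 0.08, 0, 0, 0]],
])

```text
time: 15.57
position: [0.4739, -0.146, 0.1514]
tool_rot: [0.501, 0.498, -0.5, 0.501]
ft_force: [0.2, -0.8, -0.5]
grip_width: 0.0005
```

```bash
python3 - <<'E'
from fit import *
tool()
im,d=camera("scene");np.savez("pics/scene9.npz",im=im,d=d);cv2.imwrite(f'pics/scene9.png',cv2.resize(im[80:260,100:300,::-1],None,fx=3,fy=3))
p=cloud("scene",d).reshape(-1,3)*1e3
c=np.array([515.2,-258.2]);y=np.radians(-88.4);X=np.array([np.cos(y),np.sin(y)]);Y=np.array([-X[1],X[0]])
q=p[:,:2]-c;a=q@X;b=q@Y
m=(p[:,2]>45)&(p[:,2]<90)&(a<-70)&(a>-150)&(b>-90)&(b<70)
for lo in range(-85,60,15):
    k=m&(b>=lo)&(b<lo+15); print(lo,k.sum(),np.median(a[k]).round(1) if k.sum() else None)
E
```

```text
t 15.57 pos [ 473.9 -146.   151.4] yaw(tool y) -0.07 F [ 0.2 -0.8 -0.5] M [ 0.   -0.12  0.03] w 0.5 q [-0.53  0.46  1.83  0.    0.85 -0.52]
-85 0 None
-70 31 -106.6
-55 48 -105.5
-40 58 -105.0
-25 58 -103.9
-10 53 -103.8
5 57 -103.2
20 57 -102.5
35 58 -101.8
50 65 -100.3
```

View pics/scene9.png

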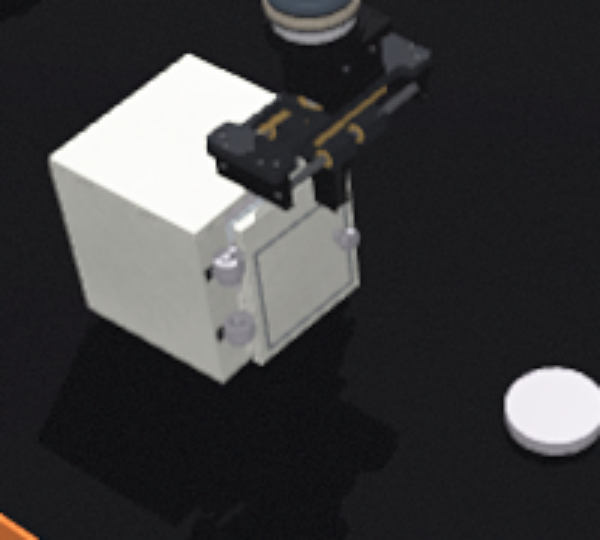

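Request:
send_rows([
  [[0, 0, 0.1, 0, 0, 0], [0, 0, 0.1, 0, 0, 0], [0, 0, 0.08, 0, 0, 0]],
])

```text
time: 15.87
position: [0.4739, -0.1491, 0.1514]
tool_rot: [0.501, 0.498, -0.499, 0.502]
ft_force: [-0.4, -0.8, -0.6]
grip_width: 0.0001
```

Request:
send_rows([
  [[0, 0, 0.07, 0, 0, 0], [0, 0, 0.07, 0, 0, 0]],
])

```text
time: 16.03
position: [0.4738, -0.1504, 0.1514]
tool_rot: [0.501, 0.498, -0.499, 0.501]
ft_force: [1.2, 1.9, 0.2]
grip_width: 0.0005
```

Request:
send_rows([
  [[0, 0, 0.06, 0, 0, 0]],
])

```text
time: 16.12
position: [0.4738, -0.1507, 0.1513]
tool_rot: [0.502, 0.498, -0.499, 0.501]
ft_force: [2.4, 3.4, 0.1]
grip_width: 0.0008
```

Request:
send_rows([
  [[0, 0, 0.06, 0, 0, 0]],
])

```text
time: 16.2
position: [0.4738, -0.1507, 0.1512]
tool_rot: [0.502, 0.498, -0.499, 0.5]
ft_force: [1.0, 3.6, 0.5]
grip_width: 0.0006
```

```bash
cat > chk.py <<'E'
from fit import *
tool()
im,d=camera("scene");np.savez("pics/scene10.npz",im=im,d=d)
p=cloud("scene",d).reshape(-1,3)*1e3
c=np.array([515.2,-258.2]);y=np.radians(-88.4);X=np.array([np.cos(y),np.sin(y)]);Y=np.array([-X[1],X[0]])
q=p[:,:2]-c;a=q@X;b=q@Y
m=(p[:,2]>45)&(p[:,2]<90)&(a<-70)&(a>-150)&(b>-90)&(b<70)
for lo in range(-85,60,15):
    k=m&(b>=lo)&(b<lo+15); print(lo,k.sum(),np.median(a[k]).round(1) if k.sum() else None)
k=(abs(b)<60)&(a<-85)&(a>-115)&(p[:,2]>165)&(p[:,2]<195);print("top",np.percentile(p[k,2],[50,80,95]) if k.sum() else 0)
E
python3 chk.py
```

```text
t 16.20 pos [ 473.8 -150.7  151.2] yaw(tool y) -0.13 F [1.  3.6 0.5] M [ 0.61 -0.27  0.02] w 0.6 q [-0.54  0.46  1.82  0.    0.85 -0.54]
-85 3 -95.6
-70 24 -99.4
-55 46 -98.7
-40 47 -98.6
-25 54 -99.1
-10 49 -98.8
5 52 -98.7
20 56 -99.8
35 56 -99.5
50 57 -98.4
top [175.71518246 179.28586713 185.04054631]
```

The door face is flat at cabinet x ≈ -99 mm across its width, with a steady 3.6 N contact, so it is shut on the stile. Backing off.

Request:
send_rows([
  [[0, 0, -0.3, 0, 0, 0], [0, 0, -1, 0, 0, 0], [0, 0, -2, 0, 0, 0], [0, 0, -2, 0, 0, 0], [0, 0, -2, 0, 0, 0], [-1, 0, -2, 0, 0, 0], [-2, 0, -1, 0, 0, 0], [-2, 0, 0, 0, 0, 0]],
])

```text
time: 16.92
position: [0.471, -0.0426, 0.1989]
tool_rot: [-0.5, -0.499, 0.502, -0.499]
ft_force: [-0.2, -0.8, 0.1]
grip_width: 0.0004
```

Request:
send_rows([
  [[-2, 0, -2, 0, 0, 0], [-2, 0, -3, 0, 0, 0], [0, 0, -3, 0, 0, 0], [0, 0, -3, 0, 0, 0], [0, 0, -3, 0, 0, 0], [0, 0, -1, 0, 0, 0], [0, 0, 0, 0, 0, 0]],
])

```text
time: 17.5
position: [0.4738, 0.1161, 0.2461]
tool_rot: [0.502, 0.494, -0.499, 0.505]
ft_force: [-0.1, -1.1, -0.7]
grip_width: 0.0005
```

```bash
python3 chk.py; python3 -c "
from h import *
for n in ['scene','top']:
    im,d=camera(n);cv2.imwrite(f'pics/{n}11.png',im[:,:,::-1])"
```

```text
t 17.50 pos [473.8 116.1 246.1] yaw(tool y) -0.10 F [-0.1 -1.1 -0.7] M [-0.04 -0.1  -0.02] w 0.5 q [ 0.02  0.31  1.75 -0.01  1.07  0.02]
-85 1 -101.2
-70 24 -102.3
-55 44 -101.8
-40 52 -101.2
-25 51 -100.9
-10 50 -101.0
5 57 -100.1
20 49 -100.1
35 47 -100.0
50 68 -99.3
top [174.84412278 177.79479906 180.15204719]
```

View pics/scene11.png

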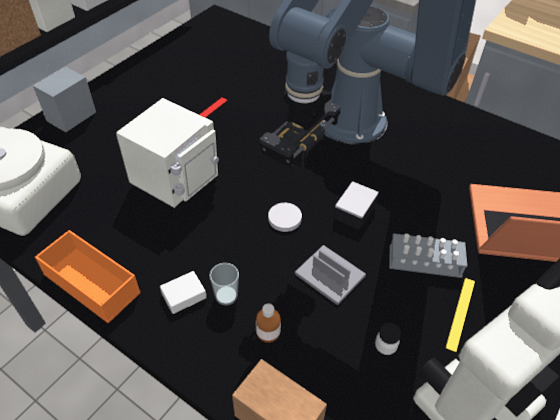

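View pics/top11.png

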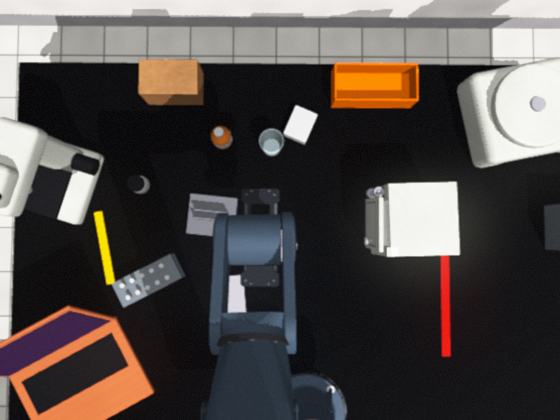

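The door face now slopes about 2-3 mm at the free edge, so it may have rebounded slightly. Re-measuring with several frames from both cameras.

```bash
cat > chk2.py <<'E'
from fit import *
tool()
c=np.array([515.2,-258.2]);y=np.radians(-88.4);X=np.array([np.cos(y),np.sin(y)]);Y=np.array([-X[1],X[0]])
for n in ("scene","top"):
  A=[]
  for _ in range(4):
    im,d=camera(n);A.append(cloud(n,d).reshape(-1,3)*1e3)
  p=np.concatenate(A);q=p[:,:2]-c;a=q@X;b=q@Y
  m=(p[:,2]>42)&(p[:,2]<90 if n=="scene" else p[:,2]<150)&(a<-90)&(a>-115)&(b>-66)&(b<55)
  if m.sum()>50:
    f=np.polyfit(b[m],a[m],1);
    r=a[m]-np.polyval(f,b[m]);k=abs(r)<5;f=np.polyfit(b[m][k],a[m][k],1)
    print(n,m.sum(),"face at b=-65: %.1f  b=0: %.1f b=60: %.1f slope %.2f deg"%(*np.polyval(f,[-65,0,60]),np.degrees(f[0])))
  k=(b>-60)&(b<50)&(a<-92)&(a>-98)&(p[:,2]>170)&(p[:,2]<190);print("top z",np.median(p[k,2]),k.sum())
  # stile reference where visible
  k=(b<-70)&(b>-85)&(a<-80)&(a>-115)&(p[:,2]>20)&(p[:,2]<185);print("edge/stile",np.median(a[k]),k.sum())
E
python3 chk2.py
```

```text
t 17.65 pos [474.  113.5 245.8] yaw(tool y) -0.27 F [ 0.4  0.7 -0. ] M [-0.01 -0.06  0.  ] w -0.1 q [ 0.01  0.31  1.75 -0.01  1.07  0.02]
scene 1724 face at b=-65: -102.1  b=0: -100.7 b=60: -99.4 slope 1.23 deg
top z 176.63052607374266 302
edge/stile -96.68949424440734 185
top 1889 face at b=-65: -103.0  b=0: -101.5 b=60: -100.1 slope 1.32 deg
top z 176.39474657547828 459
edge/stile -88.08587095147074 327
```

```bash
python3 -c "
from h import *
plan([(464,-90,200,0),(462,-115,150,0)],step=26)"
```

```text
t 18.05 pos [474.4 113.  245.8] yaw(tool y) -0.39 F [-0.3  0.8 -0.1] M [-0.02 -0.08  0.01] w 0.6 q [ 0.01  0.31  1.75 -0.01  1.07  0.02]
[[0.53,-0.11,2.25,0,0,-0.01],[0.52,-0.11,2.25,0,0,-0.01],[0.52,-0.11,2.25,0,0,-0.01],[0.52,-0.11,2.25,0,0,-0.01],[0.52,-0.11,2.25,0,0,-0.01],[0.52,-0.11,2.25,0,0,-0.01],[0.51,-0.11,2.25,0,0,-0.01],[0.51,-0.11,2.25,0,0,-0.01]]
[[0.51,-0.11,2.26,0,0,-0.01],[1.67,-0.07,0.83,0,0,0],[1.67,-0.07,0.83,0,0,0],[1.67,-0.07,0.83,0,0,0]]
```

Request:
send_rows([
  [[0.5, -0.1, 2.2, 0, 0, 0], [0.5, -0.1, 2.2, 0, 0, 0], [0.5, -0.1, 2.2, 0, 0, 0], [0.5, -0.1, 2.2, 0, 0, 0], [0.5, -0.1, 2.2, 0, 0, 0], [0.5, -0.1, 2.2, 0, 0, 0], [0.5, -0.1, 2, 0, 0, 0], [0.5, -0.1, 1.5, 0, 0, 0]],
])

```text
time: 18.72
position: [0.4676, -0.0604, 0.2069]
tool_rot: [0.504, 0.493, -0.498, 0.506]
ft_force: [0.2, -0.6, -0.3]
grip_width: 0.0008
```

Request:
send_rows([
  [[1, 0, 0.5, 0, 0, 0], [1.5, 0, 0.3, 0, 0, 0], [1.5, 0, 0.3, 0, 0, 0], [0.8, 0, 0, 0, 0, 0], [0, 0, 0, 0, 0, 0]],
])

```text
time: 19.13
position: [0.4695, -0.0788, 0.1573]
tool_rot: [0.506, 0.489, -0.5, 0.505]
ft_force: [-0.2, 0.0, 0.4]
grip_width: 0.0003
```

```bash
python3 -c "
from h import *
plan([(462,-140,150,0)],step=26)"
```

```text
t 19.13 pos [469.5 -78.8 157.3] yaw(tool y) -0.72 F [-0.2  0.   0.4] M [-0.02 -0.1  -0.01] w 0.3 q [-0.4   0.42  1.88 -0.    0.81 -0.39]
[[0.26,-0.23,2.04,-0.04,0.03,-0.07],[0.25,-0.24,2.04,-0.04,0.03,-0.07],[0.25,-0.24,2.04,-0.04,0.03,-0.07]]
```

Request:
send_rows([
  [[0.3, -0.2, 1.5, 0, 0.05, -0.1], [0.2, -0.2, 1.5, 0, 0.05, -0.1], [0.1, -0.2, 1.2, 0, 0, 0], [0, 0, 0.8, 0, 0, 0], [0, 0, 0.4, 0, 0, 0], [0, 0, 0.2, 0, 0, 0]],
])

```text
time: 19.63
position: [0.4636, -0.1355, 0.1528]
tool_rot: [0.503, 0.498, -0.502, 0.497]
ft_force: [-0.3, -0.1, 0.3]
grip_width: 0.0003
```

```bash
python3 -c "
from h import *
plan([(464,-147,150,0)],step=26)"
```

```text
t 19.63 pos [ 463.6 -135.5  152.8] yaw(tool y) -0.56 F [-0.3 -0.1  0.3] M [-0.03 -0.06  0.02] w 0.3 q [-0.52  0.45  1.85  0.    0.84 -0.51]
[[0.28,0.05,1.15,-0.09,-0.01,0]]
```

Request:
send_rows([
  [[0, 0, 0.3, 0, 0, 0], [0, 0, 0.3, 0, 0, 0], [0, 0, 0.2, 0, 0, 0], [0, 0, 0.1, 0, 0, 0]],
])

```text
time: 19.97
position: [0.4641, -0.1442, 0.1539]
tool_rot: [0.503, 0.498, -0.501, 0.498]
ft_force: [-1.3, 0.1, 0.0]
grip_width: 0.0002
```

Request:
send_rows([
  [[0, 0, 0.08, 0, 0, 0], [0, 0, 0.08, 0, 0, 0], [0, 0, 0.08, 0, 0, 0]],
])

```text
time: 20.22
position: [0.4639, -0.1462, 0.1539]
tool_rot: [0.503, 0.498, -0.501, 0.498]
ft_force: [0.0, 0.4, -1.0]
grip_width: 0.0004
```

Request:
send_rows([
  [[0, 0, 0.06, 0, 0, 0], [0, 0, 0.06, 0, 0, 0]],
])

```text
time: 20.38
position: [0.4638, -0.1472, 0.1539]
tool_rot: [0.503, 0.498, -0.501, 0.498]
ft_force: [-0.5, -0.7, -0.4]
grip_width: 0.0005
```

Request:
send_rows([
  [[0, 0, 0.06, 0, 0, 0]],
])

```text
time: 20.47
position: [0.4638, -0.1478, 0.1538]
tool_rot: [0.503, 0.498, -0.501, 0.498]
ft_force: [0.5, 0.4, 0.6]
grip_width: 0.0004
```

Request:
send_rows([
  [[0, 0, 0.06, 0, 0, 0], [0, 0, 0.06, 0, 0, 0], [0, 0, 0.06, 0, 0, 0]],
])

```text
time: 20.72
position: [0.4637, -0.1496, 0.1538]
tool_rot: [0.503, 0.498, -0.501, 0.498]
ft_force: [-0.1, 0.6, -0.2]
grip_width: 0.0005
```

Request:
send_rows([
  [[0, 0, 0.06, 0, 0, 0], [0, 0, 0.06, 0, 0, 0]],
])

```text
time: 20.88
position: [0.4637, -0.1509, 0.1538]
tool_rot: [0.503, 0.498, -0.501, 0.498]
ft_force: [0.5, 1.1, -0.2]
grip_width: 0.0005
```

Request:
send_rows([
  [[0, 0, 0.06, 0, 0, 0], [0, 0, 0.06, 0, 0, 0]],
])

```text
time: 21.05
position: [0.4637, -0.151, 0.1538]
tool_rot: [0.504, 0.499, -0.501, 0.497]
ft_force: [1.3, 3.0, 0.4]
grip_width: 0.0005
```

Contact again at 3 N. I'll press very slightly, hold, and back off slowly.

Request:
send_rows([
  [[0, 0, 0.08, 0, 0, 0], [0, 0, 0.08, 0, 0, 0]],
])

```text
time: 21.22
position: [0.4637, -0.151, 0.1538]
tool_rot: [0.505, 0.499, -0.5, 0.496]
ft_force: [0.9, 5.2, 1.4]
grip_width: 0.0002
```

```bash
python3 chk2.py
```

```text
t 21.22 pos [ 463.7 -151.   153.8] yaw(tool y) -0.54 F [0.9 5.2 1.4] M [ 0.81 -0.37  0.11] w 0.2 q [-0.55  0.45  1.84  0.01  0.85 -0.55]
scene 1725 face at b=-65: -98.7  b=0: -99.0 b=60: -99.4 slope -0.34 deg
top z 176.40018700300652 283
edge/stile -95.68739276934615 46
top 229 face at b=-65: -98.3  b=0: -99.7 b=60: -101.0 slope -1.21 deg
top z 177.09345601817182 141
edge/stile nan 0
  return _methods._mean(a, axis=axis, dtype=dtype,
  ret = ret.dtype.type(ret / rcount)
```

Request:
send_rows([
  [[0, 0, -0.02, 0, 0, 0], [0, 0, -0.03, 0, 0, 0], [0, 0, -0.03, 0, 0, 0], [0, 0, -0.03, 0, 0, 0], [0, 0, -0.05, 0, 0, 0], [0, 0, -0.05, 0, 0, 0], [0, 0, -0.1, 0, 0, 0], [0, 0, -0.1, 0, 0, 0]],
])

```text
time: 22.28
position: [0.4638, -0.1494, 0.1538]
tool_rot: [0.503, 0.498, -0.501, 0.498]
ft_force: [0.5, 0.5, -0.1]
grip_width: 0.0004
```

```bash
python3 chk2.py
```

```text
t 22.28 pos [ 463.8 -149.4  153.8] yaw(tool y) -0.44 F [ 0.5  0.5 -0.1] M [-0.01 -0.08  0.04] w 0.4 q [-0.54  0.45  1.84  0.    0.85 -0.54]
scene 1749 face at b=-65: -100.3  b=0: -99.9 b=60: -99.5 slope 0.40 deg
top z 176.73696949923678 255
edge/stile -97.44238719655968 28
top 194 face at b=-65: -99.6  b=0: -100.2 b=60: -100.9 slope -0.61 deg
top z 176.76550947271363 105
edge/stile nan 0
  return _methods._mean(a, axis=axis, dtype=dtype,
  ret = ret.dtype.type(ret / rcount)
```

Request:
send_rows([
  [[0, 0, -0.05, 0, 0, 0], [0, 0, -0.1, 0, 0, 0], [0, 0, -0.2, 0, 0, 0], [0, 0, -0.4, 0, 0, 0], [0, 0, -0.6, 0, 0, 0]],
])

```text
time: 23.1
position: [0.4642, -0.1359, 0.1539]
tool_rot: [0.503, 0.498, -0.501, 0.498]
ft_force: [0.3, -0.2, -0.0]
grip_width: 0.0002
```

```bash
python3 chk2.py 2>/dev/null; python3 chk2.py 2>/dev/null|grep slope
```

```text
t 23.10 pos [ 464.2 -135.9  153.9] yaw(tool y) -0.53 F [ 0.3 -0.2 -0. ] M [-0.   -0.14  0.01] w 0.2 q [-0.52  0.45  1.85  0.    0.84 -0.51]
scene 1709 face at b=-65: -100.2  b=0: -99.9 b=60: -99.6 slope 0.29 deg
top z 177.36474030763384 207
edge/stile -96.7832308577965 27
top 304 face at b=-65: -100.7  b=0: -100.2 b=60: -99.6 slope 0.50 deg
top z 178.7085931923924 9
edge/stile nan 0
scene 1744 face at b=-65: -100.3  b=0: -99.7 b=60: -99.2 slope 0.51 deg
top 315 face at b=-65: -100.8  b=0: -100.2 b=60: -99.6 slope 0.52 deg
```

Remaining gap is about 1.5 mm at the edge after the slow release. I'll give it one more gentler touch.

Request:
send_rows([
  [[0, 0, 0.5, 0, 0, 0], [0, 0, 0.4, 0, 0, 0], [0, 0, 0.2, 0, 0, 0], [0, 0, 0.06, 0, 0, 0]],
])

```text
time: 24.23
position: [0.4641, -0.1489, 0.1539]
tool_rot: [0.503, 0.498, -0.501, 0.498]
ft_force: [-0.4, -0.6, -0.7]
grip_width: 0.0002
```

Request:
send_rows([
  [[0, 0, 0.04, 0, 0, 0], [0, 0, 0.04, 0, 0, 0], [0, 0, 0.04, 0, 0, 0], [0, 0, 0.04, 0, 0, 0]],
])

```text
time: 24.57
position: [0.4641, -0.1509, 0.1538]
tool_rot: [0.504, 0.498, -0.501, 0.497]
ft_force: [-0.0, 2.1, 0.3]
grip_width: 0.0002
```

Request:
send_rows([
  [[0, 0, 0.04, 0, 0, 0], [0, 0, 0.04, 0, 0, 0]],
])

```text
time: 24.73
position: [0.464, -0.1509, 0.1538]
tool_rot: [0.504, 0.498, -0.501, 0.497]
ft_force: [0.9, 1.0, 0.5]
grip_width: 0.0006
```

Request:
send_rows([
  [[0, 0, 0.04, 0, 0, 0], [0, 0, 0.04, 0, 0, 0]],
])

```text
time: 24.9
position: [0.464, -0.1509, 0.1538]
tool_rot: [0.504, 0.498, -0.501, 0.497]
ft_force: [2.1, 2.1, 0.1]
grip_width: 0.0005
```

Request:
send_rows([
  [[0, 0, 0, 0, 0, 0], [0, 0, 0, 0, 0, 0], [0, 0, 0, 0, 0, 0], [0, 0, -0.01, 0, 0, 0], [0, 0, -0.01, 0, 0, 0], [0, 0, -0.02, 0, 0, 0], [0, 0, -0.02, 0, 0, 0], [0, 0, -0.03, 0, 0, 0]],
])

```text
time: 25.57
position: [0.464, -0.1508, 0.1538]
tool_rot: [0.504, 0.498, -0.501, 0.497]
ft_force: [1.0, -0.8, -0.2]
grip_width: 0.0003
```

Request:
send_rows([
  [[0, 0, -0.04, 0, 0, 0], [0, 0, -0.05, 0, 0, 0], [0, 0, -0.1, 0, 0, 0], [0, 0, -0.2, 0, 0, 0], [0, 0, -0.4, 0, 0, 0], [0, 0, -0.8, 0, 0, 0]],
])

```text
time: 26.07
position: [0.4645, -0.1359, 0.1539]
tool_rot: [0.504, 0.497, -0.502, 0.498]
ft_force: [0.8, -0.7, -0.5]
grip_width: 0.0002
```

```bash
python3 chk2.py 2>/dev/null; python3 chk2.py 2>/dev/null|grep slope
```

```text
t 26.07 pos [ 464.5 -135.9  153.9] yaw(tool y) -0.61 F [ 0.8 -0.7 -0.5] M [-0.06 -0.12 -0.  ] w 0.2 q [-0.52  0.45  1.85  0.    0.84 -0.51]
scene 1734 face at b=-65: -100.4  b=0: -99.9 b=60: -99.4 slope 0.49 deg
top z 177.11299791926172 205
edge/stile -97.0424024149977 26
top 297 face at b=-65: -101.0  b=0: -100.3 b=60: -99.5 slope 0.69 deg
top z 177.99186085562258 14
edge/stile nan 0
scene 1735 face at b=-65: -100.4  b=0: -99.9 b=60: -99.5 slope 0.37 deg
top 307 face at b=-65: -101.1  b=0: -100.3 b=60: -99.4 slope 0.77 deg
```

Request:
send_rows([
  [[0, 0, 0.5, 0, 0, 0], [0, 0, 0.4, 0, 0, 0], [0, 0, 0.2, 0, 0, 0], [0, 0, 0.06, 0, 0, 0], [0, 0, 0.04, 0, 0, 0], [0, 0, 0.04, 0, 0, 0], [0, 0, 0.04, 0, 0, 0], [0, 0, 0.04, 0, 0, 0]],
])

```text
time: 27.53
position: [0.4642, -0.1509, 0.1538]
tool_rot: [0.504, 0.497, -0.502, 0.497]
ft_force: [0.4, 0.7, -0.4]
grip_width: 0.0002
```

Request:
send_rows([
  [[0, 0, 0.04, 0, 0, 0], [0, 0, 0, 0, 0, 0], [0, 0, 0, 0, 0, 0], [0, 0, 0, 0, 0, 0], [0, 0, 0, 0, 0, 0], [0, 0, 0, 0, 0, 0]],
])

```text
time: 28.03
position: [0.4642, -0.1507, 0.1538]
tool_rot: [0.504, 0.498, -0.501, 0.497]
ft_force: [0.6, 1.0, -0.4]
grip_width: 0.0001
```

```bash
python3 chk2.py 2>/dev/null
```

```text
t 28.03 pos [ 464.2 -150.7  153.8] yaw(tool y) -0.57 F [ 0.6  1.  -0.4] M [ 0.02 -0.06  0.03] w 0.1 q [-0.55  0.45  1.84  0.    0.85 -0.54]
scene 1722 face at b=-65: -98.8  b=0: -99.1 b=60: -99.4 slope -0.26 deg
top z 176.2674509292117 285
edge/stile -96.19385913788778 48
top 142 face at b=-65: -97.8  b=0: -99.5 b=60: -101.1 slope -1.55 deg
top z 177.0899108699705 124
edge/stile nan 0
```

Request:
send_rows([
  [[0, 0, -0.04, 0, 0, 0], [0, 0, 0, 0, 0, 0], [0, 0, 0, 0, 0, 0]],
])

```text
time: 28.68
position: [0.4642, -0.1503, 0.1538]
tool_rot: [0.504, 0.497, -0.501, 0.497]
ft_force: [-0.4, -0.2, -0.5]
grip_width: 0.0
```

```bash
python3 chk2.py 2>/dev/null
```

```text
t 28.68 pos [ 464.2 -150.3  153.8] yaw(tool y) -0.58 F [-0.4 -0.2 -0.5] M [ 0.01 -0.08 -0.  ] w 0.0 q [-0.54  0.45  1.84  0.    0.85 -0.54]
scene 1728 face at b=-65: -99.1  b=0: -99.3 b=60: -99.5 slope -0.21 deg
top z 176.38970922432551 272
edge/stile -96.68668970266353 36
top 85 face at b=-65: -98.6  b=0: -99.9 b=60: -101.1 slope -1.18 deg
top z 177.31545593515906 125
edge/stile nan 0
```

Request:
send_rows([
  [[0, 0, -0.06, 0, 0, 0], [0, 0, 0, 0, 0, 0], [0, 0, 0, 0, 0, 0]],
])

```text
time: 29.33
position: [0.4642, -0.1497, 0.1538]
tool_rot: [0.504, 0.497, -0.501, 0.497]
ft_force: [0.6, 0.6, -0.3]
grip_width: 0.0005
```

```bash
python3 chk2.py 2>/dev/null|egrep "pos|scene"
```

```text
t 29.33 pos [ 464.2 -149.7  153.8] yaw(tool y) -0.59 F [ 0.6  0.6 -0.3] M [-0.09 -0.1  -0.  ] w 0.5 q [-0.54  0.45  1.84  0.    0.85 -0.54]
scene 1734 face at b=-65: -99.8  b=0: -99.6 b=60: -99.5 slope 0.13 deg
```

Request:
send_rows([
  [[0, 0, -0.06, 0, 0, 0], [0, 0, 0, 0, 0, 0], [0, 0, 0, 0, 0, 0]],
])

```text
time: 29.98
position: [0.4642, -0.1491, 0.1538]
tool_rot: [0.504, 0.497, -0.501, 0.497]
ft_force: [-0.2, -0.1, -0.4]
grip_width: 0.0008
```

```bash
python3 chk2.py 2>/dev/null|egrep "pos|scene"
```

```text
t 29.98 pos [ 464.2 -149.1  153.8] yaw(tool y) -0.59 F [-0.2 -0.1 -0.4] M [ 0.   -0.11 -0.04] w 0.8 q [-0.54  0.45  1.84  0.    0.85 -0.54]
scene 1741 face at b=-65: -100.0  b=0: -99.7 b=60: -99.4 slope 0.27 deg
```

Request:
send_rows([
  [[0, 0, -0.1, 0, 0, 0], [0, 0, -0.2, 0, 0, 0], [0, 0, -0.5, 0, 0, 0], [0, 0, -1, 0, 0, 0], [0, 0, -1.5, 0, 0, 0], [0, 0, -2, 0, 0, 0], [-1, 0, -2, 0, 0, 0], [-1, 0, -2, 0, 0, 0]],
])

```text
time: 31.05
position: [0.4645, -0.0529, 0.1728]
tool_rot: [0.505, 0.497, -0.504, 0.495]
ft_force: [0.4, -0.3, 0.9]
grip_width: 0.0004
```

Request:
send_rows([
  [[-1.5, 0, -2, 0, 0, 0], [-1.5, 0, -2, 0, 0, 0], [-1.5, 0, -2, 0, 0, 0], [-1, 0, -2, 0, 0, 0], [0, 0, -1, 0, 0, 0], [0, 0, 0, 0, 0, 0], [0, 0, 0, 0, 0, 0], [0, 0, 0, 0, 0, 0]],
])

```text
time: 31.72
position: [0.4616, 0.0513, 0.2321]
tool_rot: [0.503, 0.5, -0.501, 0.496]
ft_force: [-0.1, -0.4, 0.3]
grip_width: 0.0004
```

```bash
python3 chk2.py 2>/dev/null; python3 - <<'E'
from fit import *
im,d=camera("scene");cv2.imwrite('pics/scene12.png',im[:,:,::-1]);cv2.imwrite('pics/scene12z.png',cv2.resize(im[90:215,105:230,::-1],None,fx=4.5,fy=4.5,interpolation=2))
# knuckle seated: heights of upper knuckle's top (expect 160) / lower (90)
p=cloud("scene",d).reshape(-1,3)*1e3
m=np.hypot(p[:,0]-583.3,p[:,1]+160.5)<13
z=p[m,2];print(np.histogram(z,bins=np.arange(60,180,5)))
E
```

```text
t 31.72 pos [461.6  51.3 232.1] yaw(tool y) -0.47 F [-0.1 -0.4  0.3] M [-0.03 -0.1  -0.  ] w 0.4 q [-0.14  0.3   1.81  0.01  1.04 -0.13]
scene 1719 face at b=-65: -100.1  b=0: -99.7 b=60: -99.4 slope 0.29 deg
top z 176.45423134632398 373
edge/stile -90.52673359005354 199
top 1928 face at b=-65: -100.8  b=0: -100.3 b=60: -99.9 slope 0.41 deg
top z 176.30693171451196 482
edge/stile -88.162156930162 329
(array([ 2,  2,  5,  8, 11, 20, 38,  2,  0,  2,  0,  0,  0,  0,  0,  2, 13,
       14, 15, 31, 36,  1,  0]), array([ 60,  65,  70,  75,  80,  85,  90,  95, 100, 105, 110, 115, 120,
       125, 130, 135, 140, 145, 150, 155, 160, 165, 170, 175]))
```

View pics/scene12z.png

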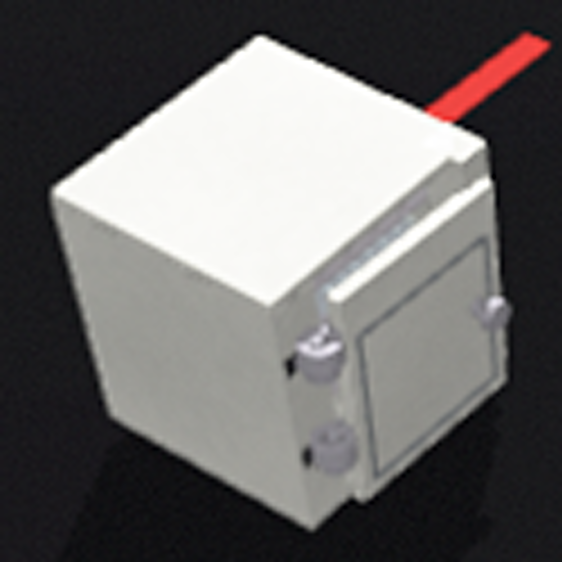

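View pics/scene12.png

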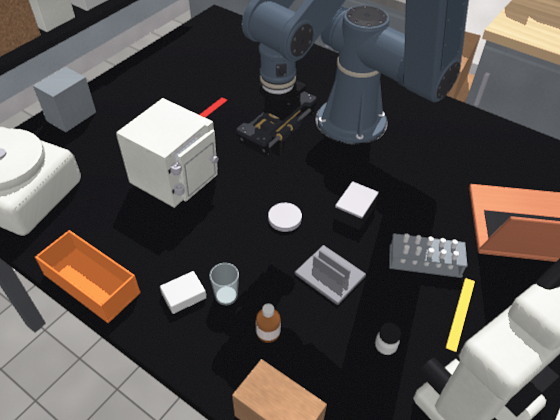

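The picture shows the door shut on the cabinet, both knuckles down on their brackets at zoom px (318,355) and (330,445), and the robot clear. The bystanders are where they were. Handing in.

```bash
python3 -c "
from rig import *
print(hand_in())"
```

```text
the job is handed in; nothing more can be done
None
```

I took the door out of the stand, hung it about 91° open, released it, pushed it shut from its outer face with closed fingers, and handed in. At the last check, at about 32 s, the robot was touching nothing.

- **Finding the pins:** I located the pin axis in both camera images, about 4.5 mm (x) and 3 mm (y) off nominal. Both knuckles then dropped over the pins on the first descent, so I never had to rest them on the pin tops and feel.
- **Seating:** contact came about 18.5 mm below pin-top height, where seating was predicted, at about 6 N. The knuckle tops measured about 90 and 160 mm, which matches fully seated.
- **Shutting:** contact with the stile read about 3.6 N at the wrist, and 5.2 N at most on a repeat push, well under the 25 N limit.
- **Failed check, small gap:** after each push the free edge eased back, by about 3 mm the first time and 1–2 mm later. In the final check the door face was 1 to 2 mm (about 0.3–0.4°) off its pressed position. The two cameras differ by about 0.7 mm, within their 2 mm calibration.
- **Bystanders:** none appear moved in the final pictures.

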